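# Empty the loaded discard pot into the autoclave tray

## Robot

A 6-joint arm with a two-finger parallel gripper is mounted at the origin on the work surface. World frame = base frame: x ahead of the robot, y to its left, z up, the work surface at z = 0. Lengths are in m, angles in rad, forces in N, time in s.
With the tool pointing down it reaches from about 0.3 to 0.875 m from the base axis. Payload 6.4 kg.
Tool frame: the origin (TCP) lies on the centre line of the jaws, within the pads' length; the fingertips stand 25 mm ahead of it and the grasp point (between the pads) lies 6 mm ahead of it; x points along the fingers, y is the direction in which the jaws open and shut, and the axes are right-handed (so a half turn about x gives the same grasp; the last joint's range is limited). The gripper opens to 85 mm and grips with 20 to 120 N. Pads are 22 mm wide; open, the fingers measure 114 mm over their backs; the gripper's body (76 mm by 85 mm) begins 54 mm behind the grasp point. The pads swing forward as they close: fully open they stand 13 mm farther back than shut.
Start: joints at [-1.368, 0.181, 1.607, -0, 1.354, -0.206], TCP at [0.229, -0.528, 0.256] pointing down, gripper open.
Joint ranges: [-2.99, 2.99], [-0.89, 2.07], [0.3, 2.58], [-1.14, 4.28], [0, 2.63], [-3.12, 3.12]. Speed limits (rad/s): [2.57, 2.57, 3.01, 3.14, 3.14, 3.14].

## Interface

Orientations are given as a unit quaternion [x, y, z, w].
In Python, from cell import * gives the robot as it stands.
- The arm moves only by the tool drive_tool, never from a script. Its arguments are lists of equal length, an entry for each row: "delta_pos": the shift along the tool's x, y, z scaled (see below), a list of three; "rot": the turn, a rotation vector about the tool's x, y, z scaled (see below), a list of three. A call has 1 to 8 rows; each row is the pose to reach, as a shift and turn from the pose commanded when the call began, along the tool's axes at that moment, turning the shorter way round; what a row does not reach only later rows make up. The controller multiplies each number of a shift by 1 m and each number of a turn by 2 pi rad. A row lasts 1/8 s, in which the tool goes at most 62.5 mm and 10.7 degrees, less where a joint would pass 70% of its speed; a pose out of reach is approached as far as the arm can. A call with a number of a shift or a turn outside -1 to 1 is refused whole. A call with a gripper value outside its range is refused whole. "gripper" is the opening, from 0 (shut) to 1 (fully open), set as the call begins (left out, the last holds). The fingers move at their own pace and stop on an object; the grip force is fixed at half the most. Time passes only in rows, so rows that repeat a pose let the fingers close. It gives the time, the measured TCP pose, the force and the opening at its end, in the units of the state.
- observe(): the state, without advancing time (a new reading comes with each control period).
- capture(name): name is "side" or "top"; returns a dict with "image" (480x640x3 uint8, blue, green, red), "depth" (480x640 float32, m along the optical axis (not along the pixel's ray), 0 where there is no reading), "intrinsics" (3x3 intrinsics, pixels), "R" (3x3) and "t" (3): a world point X has camera coordinates R X + t. Camera axes: x right, y down, z forward; pixel columns grow to the right and rows downward; lengths in m; the calibration is good to about 2 mm. A picture is of the moment at which its call begins.
- hand_in(): hands the job in, once; it reports no verdict.
Trained networks look in a picture, given as the dict that the camera call returned (one of the last four; its "shot" number tells which), for a name from the list of things; names that differ only in an ending like _2 or _b are one class to them, and where a whole thing is asked for, a point or a joint stands for the part that bears it (a point fixed in the world has none). Each returns a list of dicts, best first, with "confidence" (0 to 1); they miss things now and then, are a little off and sometimes report something else, mostly with a low value. They report only what shows in the picture. A call takes as long as a camera call. They do not tell look-alikes from the thing itself.
- look_for(picture, label): "location" ([x, y, z] in m, in world coordinates, good to about 4 mm: the middle of the surface that is visible of it).
- tip_of(picture, label): "location" ([x, y, z] in m, in world coordinates, good to about 4 mm: a listed point, or the origin of a listed thing).
The state is a dict: "time_s": time; "q": joint angles; "joint_velocities": joint speeds; "joint_efforts": joint torques, N m; "tool_pos": TCP position; "ee_rot": TCP orientation; "wrist_force": force on the tool from outside, world axes, zero at the start; "wrist_torque": the same for the moment, N m; "finger_gap": finger opening in m.
Only numpy, scipy, OpenCV 4.12 (cv2) and the standard library are available. Lean on these libraries where they do the work, as an engineer would, in place of code of your own. Each camera call takes 0.05 s, during which the arm holds its last target.

## Task

Lift the lidded discard pots a little in their rack, one after another, to feel which still holds used steel pestles; leave the empty ones in their places and do not tip them. Set a loaded pot down on the open bench and let go, then take it afresh and tip it, flap side down, with its mouth low over the metal tray until all its pestles lie in the tray. Finally stand the emptied pot upright on the bench, outside rack and tray.

Things in the scene. Friction and masses are not known exactly. Their poses are not given: they have to be found in the camera images.
- rack: Fixed dark-blue rack, 114 (its x) x 215 (its y) x 60 mm high: three cells 70 mm apart along its y, walls 5 mm, floor 4 mm, cells 104 x 65 mm inside. Origin: centre of its underside, on the bench. Each cell holds a pot with its axes parallel to the rack's and its origin at rack x = +5 mm, with about 2.5 mm play on each side across y and 5 mm along x; 10 mm between neighbouring pots.
- pot_1: One of three alike opaque light-grey discard pots; which stands in which cell varies, any may be loaded. Origin: centre of the foot's underside, z up. Foot 84 (x) x 60 (y) mm, lid top at z = 100 mm. Rear wall (x = +42) and sides (y = +-30) vertical; front wall leans out 9 degrees from x = -42 at the foot to a pouring lip at x = -58. Empty: 0.15 kg (+-0.015); its pestles add about 0.22 kg.
- pot_2: As pot_1. Standing free, a pot can be gripped across its flat vertical sides (60 mm apart); in the rack only the top 44 mm and the bar stand clear, with no room for a finger between neighbours, so there it is lifted by the bar.
- pot_3: As pot_1. (Pestle: polished steel rod with thicker ends, 68 mm long, 19 mm thick; they lie loose on the floor of a loaded pot, unseen, and slide out over the lip when the pot is tipped front (-x) down to about 110 degrees or more from upright.)
- pot_1_bar (a point): Middle of the grip bar fixed upright on the rear half of pot_1's lid: x = +4, y = 0, z = 122 mm in the pot's frame. The bar is 12 mm thick (pot x), 40 mm long (pot y) and rises from the lid (z = 100) to z = 133 mm.
- pot_2_bar (a point): As on pot_1.
- pot_3_bar (a point): As on pot_1.
- pot_1_mouth (a point): Centre of pot_1's mouth: x = -34, y = 0, z = 100 mm in the pot's frame. It is closed by the front half of the lid, a light flap 45 x 54 mm hinged across the pot at x = -11 mm, which rests shut when upright and swings open freely (to 86 degrees) when the pot is tipped front (-x) down.
- pot_2_mouth (a point): As on pot_1.
- pot_3_mouth (a point): As on pot_1.
- tray: Fixed open metal autoclave tray, 260 (its x) x 190 (its y) x 60 mm high, walls and floor 3 mm. Origin: centre of its underside, on the bench; a wire handle projects 17 mm from each short end.
- bottle: Bystander: glass bottle with a green cap, 62 mm diameter, 122 mm high. Origin: centre of its underside.
- tip_box: Bystander: green box with a pale lid, 82 x 122 x 77 mm. Origin: centre of its underside.
- tube_rack: Bystander: pale rack full of small white-capped tubes, 85 x 125 x 52 mm. Origin: centre of its underside.
Things that resemble listed ones, but are neither listed nor needed, are in the scene too. Leave any brown, pink or yellow look-alike of the pot_2 alone.

How it is judged:
On the way, in this order (a step that is already met when the one before it is completed fails the run):
1. a pot is lifted off the floor of its rack cell, upright (((height (world z) of pot_1 above 0.014 m and angle between pot_1's own z axis and vertical below 0.3 rad) or (height (world z) of pot_2 above 0.014 m and angle between pot_2's own z axis and vertical below 0.3 rad) or (height (world z) of pot_3 above 0.014 m and angle between pot_3's own z axis and vertical below 0.3 rad))), for 0.2 s.
2. a pot stands upright on the bench outside rack and tray, let go (((height (world z) of pot_1 below 0.006 m and angle between pot_1's own z axis and vertical below 0.1 rad and horizontal distance between pot_1 and rack above 0.08 m and horizontal distance between pot_1 and tray above 0.12 m and contact force between the fingers and pot_1 below 0.05 N) or (height (world z) of pot_2 below 0.006 m and angle between pot_2's own z axis and vertical below 0.1 rad and horizontal distance between pot_2 and rack above 0.08 m and horizontal distance between pot_2 and tray above 0.12 m and contact force between the fingers and pot_2 below 0.05 N) or (height (world z) of pot_3 below 0.006 m and angle between pot_3's own z axis and vertical below 0.1 rad and horizontal distance between pot_3 and rack above 0.08 m and horizontal distance between pot_3 and tray above 0.12 m and contact force between the fingers and pot_3 below 0.05 N))), for 0.2 s.
3. a pot is tipped past 85 degrees with its mouth over the tray and less than 220 mm above the bench (((angle between pot_1's own z axis and vertical above 1.484 rad and height (world z) of pot_1_mouth below 0.22 m and x of pot_1_mouth in the frame of tray between -0.13 and 0.13 m and y of pot_1_mouth in the frame of tray between -0.095 and 0.095 m) or (angle between pot_2's own z axis and vertical above 1.484 rad and height (world z) of pot_2_mouth below 0.22 m and x of pot_2_mouth in the frame of tray between -0.13 and 0.13 m and y of pot_2_mouth in the frame of tray between -0.095 and 0.095 m) or (angle between pot_3's own z axis and vertical above 1.484 rad and height (world z) of pot_3_mouth below 0.22 m and x of pot_3_mouth in the frame of tray between -0.13 and 0.13 m and y of pot_3_mouth in the frame of tray between -0.095 and 0.095 m))), for 0.2 s.
At the end, for the whole second after the job is handed in: All the pestles lie in the tray (what rests on it weighs more than 160 g), the emptied pot stands upright (within 6 degrees), still and let go on the bench outside rack and tray, and the two other pots stand upright in their rack cells within 15 mm of where they were (contact force between tray and anything else above 1.6 N and ((height (world z) of pot_1 below 0.006 m and angle between each of pot_1, pot_2, pot_3's own z axis and vertical below 0.1 rad and horizontal distance between pot_1 and rack above 0.08 m and horizontal distance between pot_1 and tray above 0.12 m and linear speed of pot_1 below 0.02 m/s and distance of each of pot_2, pot_3 from where it was at the start of the episode below 0.015 m) or (height (world z) of pot_2 below 0.006 m and angle between each of pot_2, pot_1, pot_3's own z axis and vertical below 0.1 rad and horizontal distance between pot_2 and rack above 0.08 m and horizontal distance between pot_2 and tray above 0.12 m and linear speed of pot_2 below 0.02 m/s and distance of each of pot_1, pot_3 from where it was at the start of the episode below 0.015 m) or (height (world z) of pot_3 below 0.006 m and angle between each of pot_3, pot_1, pot_2's own z axis and vertical below 0.1 rad and horizontal distance between pot_3 and rack above 0.08 m and horizontal distance between pot_3 and tray above 0.12 m and linear speed of pot_3 below 0.02 m/s and distance of each of pot_1, pot_2 from where it was at the start of the episode below 0.015 m))); the robot touches nothing.
It fails at once if a pot is tipped (more than 35 degrees) while another one that still stands in the rack is loaded (weighs over 270 g) ((angle between pot_1's own z axis and vertical above 0.61 rad and contact force between rack and pot_2 above 2.65 N) or (angle between pot_1's own z axis and vertical above 0.61 rad and contact force between rack and pot_3 above 2.65 N) or (angle between pot_2's own z axis and vertical above 0.61 rad and contact force between rack and pot_1 above 2.65 N) or (angle between pot_2's own z axis and vertical above 0.61 rad and contact force between rack and pot_3 above 2.65 N) or (angle between pot_3's own z axis and vertical above 0.61 rad and contact force between rack and pot_1 above 2.65 N) or (angle between pot_3's own z axis and vertical above 0.61 rad and contact force between rack and pot_2 above 2.65 N)).
It fails at once if two pots are outside the rack at the same time (horizontal distance between each of pot_1, pot_2 and rack above 0.13 m or horizontal distance between each of pot_2, pot_3 and rack above 0.13 m or horizontal distance between each of pot_1, pot_3 and rack above 0.13 m).
It fails at once if a bystander is pushed more than 40 mm or knocked over (distance of any of bottle, tip_box, tube_rack from where it was at the start of the episode above 0.04 m or angle between bottle's own z axis and vertical above 0.5 rad).
It also fails if it takes over 72 s, if anything falls off the work surface, if the arm or the gripper's body presses on something with over 40 N, if the wrist force passes 120 N, or if a joint passes its speed limit or range.

## Working session

There is one attempt and no reset: what is moved stays moved. The work goes in short steps, Python scripts to look and compute and a tool call to move; the robot and the scene stay as the last step left them, time stands still between calls to the robot, and variables do not carry over. Pictures are saved under pics/ and viewed, and the job is handed in when it is done.

Besides the shell and the picture viewer there is one more tool, called after "Request:" by a JSON object that holds its "api" and its "payload". drive_tool: Moves the arm, as the interface text tells. Shifts and turns lie within -1 to 1; 1 stands for 1 m of shift or 2 pi rad of turn. Its arguments: {"type":"object","properties":{"delta_pos":{"type":"array"},"rot":{"type":"array"},"gripper":{"type":"number"}},"required":["delta_pos","rot"]}

```bash
mkdir -p pics; ls; python3 - <<'E'
from cell import *
import cv2,pickle
s=observe();print(s)
for n in("side","top"):
    c=capture(n);cv2.imwrite(f"pics/{n}0.png",c["image"]);pickle.dump(c,open(f"{n}0.pkl","wb"));print(n,c["intrinsics"],c["R"],c["t"])
    for l in("rack","pot_1","pot_1_bar","pot_1_mouth","tray","bottle","tip_box","tube_rack"):
        for d in tip_of(c,l): print(l,[round(float(x),3) for x in d["location"]],round(d["confidence"],2))
E
```

```text
pics
{'time_s': 0.0, 'q': array([-1.36832751e+00,  1.81529962e-01,  1.60795450e+00, -1.48750102e-05,
        1.35377007e+00, -2.06307041e-01]), 'joint_velocities': array([-0.00045302, -0.00212095,  0.0007011 , -0.00051549,  0.00066801,
       -0.00067869]), 'joint_efforts': array([ 1.05118261e-04, -4.44867826e+01, -3.51339447e+01, -3.68480305e-04,
        8.89225543e-03,  2.61194906e-06]), 'tool_pos': array([ 0.22846527, -0.52714501,  0.25541618]), 'ee_rot': array([-0.69238416, -0.14410859,  0.69239217, -0.14293345]), 'wrist_force': array([-0.01158528, -0.13583372, -0.48710714]), 'wrist_torque': array([-0.00740239,  0.00352107, -0.00040169]), 'finger_gap': 0.08576372949182286}
side [[524.55393821   0.         323.75234072]
 [  0.         524.55393821 239.15355651]
 [  0.           0.           1.        ]] [[-0.71928979 -0.69470093  0.00358084]
 [-0.49292562  0.50672696 -0.70728503]
 [ 0.48953706 -0.51050799 -0.70691942]] [0.49355519 0.32704382 0.92629652]
rack [0.593, 0.205, 0.003] 0.64
rack [0.591, 0.139, 0.124] 0.57
pot_1 [0.586, 0.138, 0.003] 0.96
pot_1 [0.399, 0.433, 0.006] 0.82
[... 474 characters left out ...]
.           0.           1.        ]] [[-0.00156485 -0.99981414 -0.01921531]
 [-0.99902349  0.00241148 -0.04411632]
 [ 0.04415446  0.01912751 -0.99884159]] [0.1019671  0.59660399 1.20554942]
rack [0.599, 0.209, -0.001] 0.92
pot_1 [0.618, 0.28, 0.005] 0.82
pot_1 [0.414, 0.288, -0.002] 0.73
pot_1 [0.607, 0.207, 0.002] 0.7
pot_1 [0.768, 0.348, -0.004] 0.68
pot_1 [0.59, 0.142, 0.005] 0.65
pot_1 [0.392, 0.434, -0.002] 0.56
pot_1_bar [0.593, 0.139, 0.126] 0.71
pot_1_mouth [0.553, 0.144, 0.104] 0.57
tray [0.532, -0.271, -0.0] 0.76
tray [0.757, -0.045, 0.0] 0.55
bottle [0.562, 0.452, 0.002] 0.74
tip_box [0.76, -0.046, 0.002] 0.61
tip_box [0.588, 0.141, 0.005] 0.53
tube_rack [0.775, 0.163, -0.0] 0.56
```

View pics/top0.png

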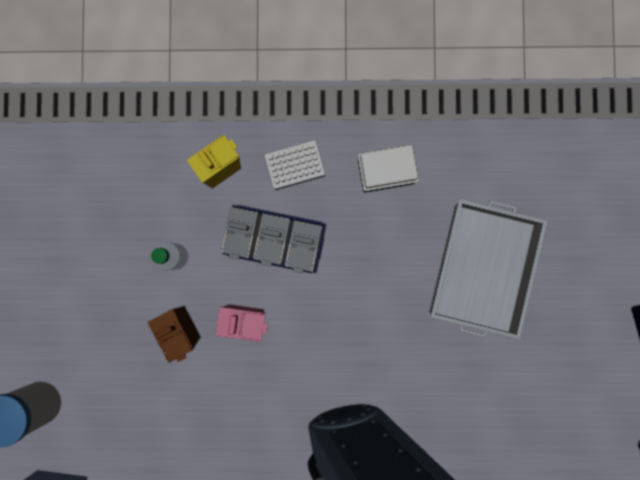

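View pics/side0.png

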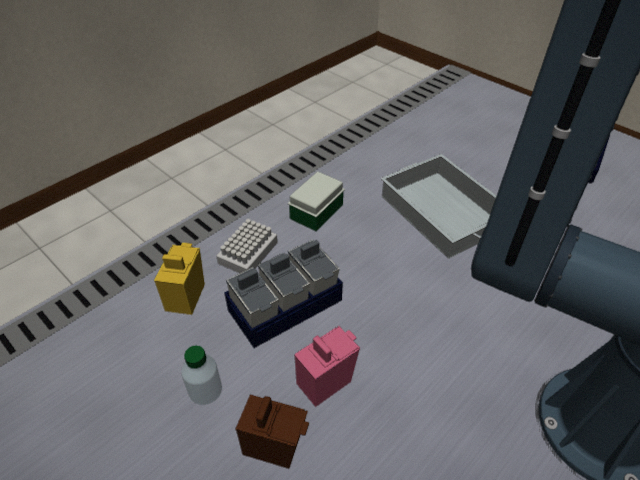

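```bash
cat > h.py <<'E'
import numpy as np,pickle,cv2
from scipy.spatial.transform import Rotation as Ro
def cloud(c):
    d=c["depth"];K=c["intrinsics"];v,u=np.mgrid[:480,:640]
    P=np.stack([(u-K[0,2])/K[0,0]*d,(v-K[1,2])/K[1,1]*d,d],-1)
    W=(P-c["t"])@c["R"]
    W[d==0]=np.nan
    return W
E
python3 - <<'E'
from h import *
from scipy.ndimage import label
print(Ro.from_quat([-0.69238416, -0.14410859,  0.69239217, -0.14293345]).as_matrix().round(3))
for n in("side","top"):
    c=pickle.load(open(f"{n}0.pkl","rb"));W=cloud(c)
    reg=(W[...,0]>.45)&(W[...,0]<.72)&(W[...,1]>.06)&(W[...,1]<.36)
    m=reg&(W[...,2]>.125)&(W[...,2]<.15)
    L,k=label(m)
    for i in range(1,k+1):
        p=W[L==i]
        if len(p)>15: print(n,"bar",len(p),p.mean(0).round(4),p.min(0).round(3),p.max(0).round(3))
    p=W[reg&(W[...,2]>.095)&(W[...,2]<.118)]
    r=cv2.minAreaRect(p[:,:2].astype(np.float32));print(n,"lids",np.median(p[:,2]).round(4),r)
    p=W[reg&(W[...,2]>.052)&(W[...,2]<.068)]
    print(n,"rack",cv2.minAreaRect(p[:,:2].astype(np.float32)))
    reg=(W[...,0]>.35)&(W[...,0]<.72)&(W[...,1]>-.45)&(W[...,1]<-.1)&(W[...,2]>.052)&(W[...,2]<.066)
    print(n,"tray",cv2.minAreaRect(W[reg][:,:2].astype(np.float32)))
E
```

```text
[[-0.     0.397 -0.918]
 [ 0.002 -0.918 -0.397]
 [-1.    -0.002 -0.   ]]
side bar 134 [0.5893 0.1414 0.1324] [0.582 0.121 0.125] [0.6   0.161 0.139]
side bar 146 [0.6048 0.2104 0.1323] [0.597 0.189 0.125] [0.616 0.228 0.138]
side bar 161 [0.6189 0.2797 0.1325] [0.611 0.26  0.125] [0.631 0.298 0.138]
side lids 0.1026 ((0.5911821722984314, 0.21221840381622314), (0.20490863919258118, 0.11023221164941788), 77.82304382324219)
side rack ((0.562140703201294, 0.2367178201675415), (0.2411329597234726, 0.1036558598279953), 53.47801971435547)
side tray ((0.5301796197891235, -0.2675100564956665), (0.20379240810871124, 0.27370816469192505), 75.89810180664062)
top bar 111 [0.623  0.2746 0.1344] [0.615 0.256 0.125] [0.632 0.294 0.14 ]
top bar 110 [0.6086 0.2052 0.1343] [0.6   0.186 0.125] [0.617 0.225 0.139]
top bar 109 [0.5933 0.1366 0.1348] [0.585 0.117 0.13 ] [0.602 0.155 0.142]
top lids 0.1029 ((0.593255877494812, 0.20971393585205078), (0.20428454875946045, 0.10890321433544159), 77.78473663330078)
top rack ((0.5999549627304077, 0.20570474863052368), (0.2169433832168579, 0.1175161600112915), 78.7413330078125)
top tray ((0.5311821103096008, -0.270668089389801), (0.20174288749694824, 0.2956142723560333), 75.88953399658203)
```

```bash
cat >> h.py <<'E'
def Rdown(yaw_y):
    x=np.array([0,0,-1.]);y=np.array([np.cos(yaw_y),np.sin(yaw_y),0]);return np.stack([x,y,np.cross(x,y)],1)
def delta(s,p,R):
    R0=Ro.from_quat(s["ee_rot"]).as_matrix()
    d=R0.T@(np.array(p)-s["tool_pos"]);r=Ro.from_matrix(R0.T@R).as_rotvec()
    print("dpos",d.round(4),"rot",(r/2/np.pi).round(4),"deg",np.degrees(np.linalg.norm(r)).round(1),"rows>=",np.ceil(max(np.linalg.norm(d)/.0625,np.degrees(np.linalg.norm(r))/10.7)))
def st(s):
    print("t",round(s["time_s"],2),"q",s["q"].round(3),"p",s["tool_pos"].round(4),"F",s["wrist_force"].round(2),"gap",round(s["finger_gap"],4))
    print(Ro.from_quat(s["ee_rot"]).as_matrix().round(3))
    import json;open("log.txt","a").write(json.dumps([list(map(float,s[k])) for k in("q","tool_pos","ee_rot")])+"\n")
E
python3 - <<'E'
from cell import *
from h import *
s=observe();st(s);delta(s,[.5915,.139,.2],Rdown(-.213))
E
```

```text
t 0.9 q [-1.368  0.181  1.607  0.     1.354 -0.206] p [ 0.2286 -0.5276  0.2563] F [-0.11  0.24 -0.36] gap 0.0851
[[ 0.     0.397 -0.918]
 [-0.    -0.918 -0.397]
 [-1.     0.     0.   ]]
dpos [ 0.0563 -0.4675 -0.598 ] rot [-0.151  0.    -0.   ] deg 54.4 rows>= 13.0
```

Request:
{"api": "drive_tool", "payload": {"delta_pos": [[0,-0.234,-0.299],[0,-0.234,-0.299],[0,-0.234,-0.299],[0,-0.234,-0.299],[0,-0.4675,-0.598],[0,-0.4675,-0.598],[0,-0.4675,-0.598],[0,-0.4675,-0.598]], "rot": [[-0.151,0,0],[-0.151,0,0],[-0.151,0,0],[-0.151,0,0],[-0.151,0,0],[-0.151,0,0],[-0.151,0,0],[-0.151,0,0]], "gripper": 0.6}}

```text
time_s: 1.9
tool_pos: [0.4684, -0.0866, 0.2568]
ee_rot: [0.551, 0.443, -0.55, 0.444]
wrist_force: [0.2, -0.5, 0.3]
finger_gap: 0.0511
```

```bash
python3 - <<'E'
from cell import *
from h import *
s=observe();st(s);delta(s,[.5915,.139,.2],Rdown(-.213))
E
```

```text
t 1.9 q [-0.433 -0.046  1.847 -0.     1.34  -0.219] p [ 0.4684 -0.0866  0.2568] F [ 0.23 -0.45  0.32] gap 0.0511
[[ 0.001  0.977 -0.212]
 [-0.001 -0.212 -0.977]
 [-1.     0.001  0.   ]]
dpos [ 0.0568  0.0725 -0.2466] rot [-0.0001  0.0001 -0.0002] deg 0.1 rows>= 5.0
```

Request:
{"api": "drive_tool", "payload": {"delta_pos": [[0.02,0.0725,-0.2466],[0.02,0.0725,-0.2466],[0.02,0.0725,-0.2466],[0.02,0.0725,-0.2466],[0.05,0.0725,-0.2466],[0.05,0.0725,-0.2466],[0.05,0.0725,-0.2466]], "rot": [[0,0,0],[0,0,0],[0,0,0],[0,0,0],[0,0,0],[0,0,0],[0,0,0]]}}

```text
time_s: 2.78
tool_pos: [0.5907, 0.1366, 0.207]
ee_rot: [0.551, 0.444, -0.55, 0.444]
wrist_force: [0.9, -0.4, 0.2]
finger_gap: 0.0513
```

```bash
python3 - <<'E'
from cell import *
from h import *
s=observe();st(s);delta(s,[.5915,.139,.137],Rdown(-.213))
c=capture("side");cv2.imwrite("pics/s1.png",c["image"][150:400,150:450].repeat(2,0).repeat(2,1))
E
```

```text
t 2.77 q [ 0.032  0.295  1.572 -0.     1.275  0.246] p [0.5907 0.1366 0.207 ] F [ 0.86 -0.4   0.19] gap 0.0513
[[ 0.     0.977 -0.212]
 [-0.    -0.212 -0.977]
 [-1.     0.     0.   ]]
dpos [ 0.07    0.0003 -0.0025] rot [-0.0001  0.     -0.    ] deg 0.0 rows>= 2.0
```

View pics/s1.png

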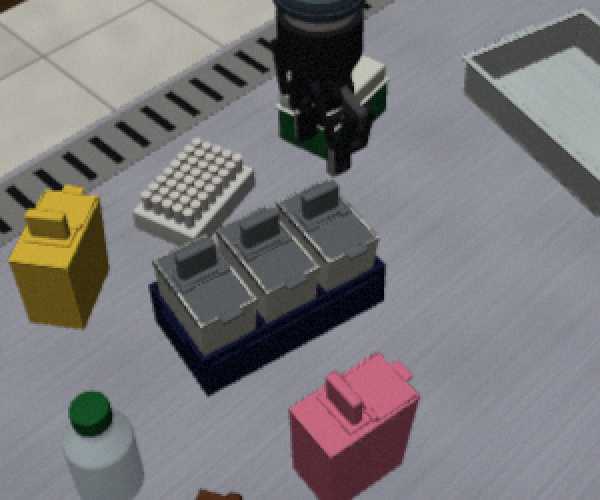

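The picture shows the half-open gripper above the bar of the right-hand pot (~(320,200) in the crop). I'll go down and close.

Request:
{"api": "drive_tool", "payload": {"delta_pos": [[0.04,0,-0.0015],[0.068,0,-0.0015],[0.068,0,-0.0015],[0.068,0,-0.0015]], "rot": [[0,0,0],[0,0,0],[0,0,0],[0,0,0]]}}

```text
time_s: 3.32
tool_pos: [0.5921, 0.1381, 0.1405]
ee_rot: [0.551, 0.443, -0.55, 0.444]
wrist_force: [1.1, -0.6, 0.4]
finger_gap: 0.0511
```

Request:
{"api": "drive_tool", "payload": {"delta_pos": [[0,0,0],[0,0,0],[0,0,0],[0,0,0],[0,0,0],[0,0,0]], "rot": [[0,0,0],[0,0,0],[0,0,0],[0,0,0],[0,0,0],[0,0,0]], "gripper": 0}}

```text
time_s: 4.08
tool_pos: [0.5918, 0.1387, 0.1393]
ee_rot: [0.551, 0.444, -0.55, 0.444]
wrist_force: [0.4, -0.3, 5.4]
finger_gap: 0.0107
```

Request:
{"api": "drive_tool", "payload": {"delta_pos": [[-0.008,0,0],[-0.016,0,0],[-0.024,0,0],[-0.024,0,0],[-0.024,0,0],[-0.024,0,0],[-0.024,0,0],[-0.024,0,0]], "rot": [[0,0,0],[0,0,0],[0,0,0],[0,0,0],[0,0,0],[0,0,0],[0,0,0],[0,0,0]]}}

```text
time_s: 5.08
tool_pos: [0.5908, 0.1387, 0.1621]
ee_rot: [-0.55, -0.444, 0.55, -0.444]
wrist_force: [-1.0, -0.0, -1.6]
finger_gap: 0.0107
```

```bash
python3 - <<'E'
from cell import *
from h import *
s=observe();st(s);print(s["wrist_torque"])
c=capture("side");cv2.imwrite("pics/s2.png",c["image"][150:400,150:450].repeat(2,0).repeat(2,1))
print(observe()["wrist_force"])
E
```

```text
t 5.08 q [0.035 0.347 1.602 0.    1.193 0.248] p [0.5908 0.1387 0.1621] F [-1.01 -0.03 -1.63] gap 0.0107
[[-0.     0.977 -0.212]
 [ 0.    -0.212 -0.977]
 [-1.    -0.     0.   ]]
[-0.0292795  -0.00299935 -0.03637447]
[-0.14691294  0.49987726 -1.89290243]
```

View pics/s2.png

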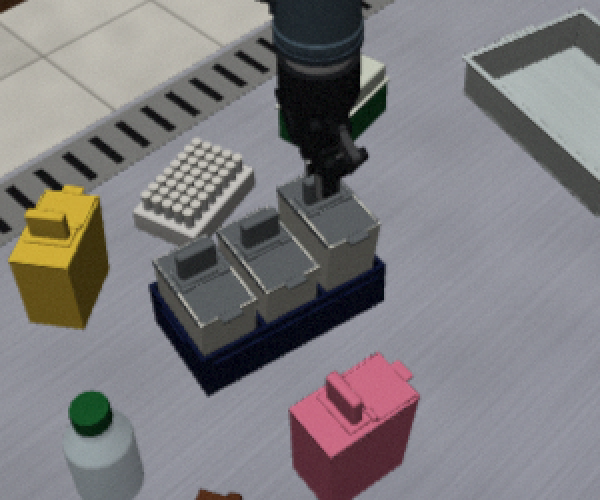

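Pot A is lifted clear (its wall now stands taller over the rack) and weighs about 1.7 N: empty. I'll put it back and try the middle one.

Request:
{"api": "drive_tool", "payload": {"delta_pos": [[0.008,0,0],[0.016,0,0],[0.022,0,0],[0.023,0,0],[0.023,0,0],[0.023,0,0]], "rot": [[0,0,0],[0,0,0],[0,0,0],[0,0,0],[0,0,0],[0,0,0]]}}

```text
time_s: 5.88
tool_pos: [0.5908, 0.1387, 0.1391]
ee_rot: [-0.55, -0.444, 0.55, -0.444]
wrist_force: [0.3, -0.4, -1.7]
finger_gap: 0.0108
```

Request:
{"api": "drive_tool", "payload": {"delta_pos": [[0,0,0],[0,0,0],[0,0,0],[-0.02,0,0],[-0.06,0,0],[-0.06,0,0],[-0.06,0,0]], "rot": [[0,0,0],[0,0,0],[0,0,0],[0,0,0],[0,0,0],[0,0,0],[0,0,0]], "gripper": 0.6}}

```text
time_s: 6.75
tool_pos: [0.5911, 0.1387, 0.2002]
ee_rot: [0.551, 0.444, -0.55, 0.444]
wrist_force: [-0.5, 0.2, -0.7]
finger_gap: 0.0514
```

```bash
python3 - <<'E'
from cell import *
from h import *
s=observe();st(s);delta(s,[.607,.208,.198],Rdown(-.213))
E
```

```text
t 6.75 q [ 0.035  0.303  1.575 -0.     1.262  0.248] p [0.5911 0.1387 0.2002] F [-0.52  0.24 -0.65] gap 0.0514
[[ 0.001  0.977 -0.212]
 [ 0.    -0.212 -0.977]
 [-1.     0.001 -0.   ]]
dpos [ 0.0022  0.0009 -0.0711] rot [-0.     -0.     -0.0002] deg 0.1 rows>= 2.0
```

Request:
{"api": "drive_tool", "payload": {"delta_pos": [[0,0.001,-0.0705],[0,0.001,-0.0705],[0,0.001,-0.0705],[0.05,0.001,-0.0705],[0.061,0.001,-0.0705],[0.061,0.001,-0.0705],[0.061,0.001,-0.0705]], "rot": [[0,0,0],[0,0,0],[0,0,0],[0,0,0],[0,0,0],[0,0,0],[0,0,0]]}}

```text
time_s: 7.62
tool_pos: [0.6079, 0.2071, 0.1401]
ee_rot: [0.551, 0.443, -0.55, 0.444]
wrist_force: [0.3, 0.1, -0.3]
finger_gap: 0.0514
```

Request:
{"api": "drive_tool", "payload": {"delta_pos": [[0,0,0],[0,0,0],[0,0,0],[0,0,0],[0,0,0],[0,0,0]], "rot": [[0,0,0],[0,0,0],[0,0,0],[0,0,0],[0,0,0],[0,0,0]], "gripper": 0}}

```text
time_s: 8.38
tool_pos: [0.6075, 0.2075, 0.1391]
ee_rot: [0.551, 0.444, -0.55, 0.444]
wrist_force: [0.8, 0.2, 5.6]
finger_gap: 0.0107
```

Request:
{"api": "drive_tool", "payload": {"delta_pos": [[-0.008,0,0],[-0.016,0,0],[-0.024,0,0],[-0.024,0,0],[-0.024,0,0],[-0.024,0,0],[-0.024,0,0],[-0.024,0,0]], "rot": [[0,0,0],[0,0,0],[0,0,0],[0,0,0],[0,0,0],[0,0,0],[0,0,0],[0,0,0]]}}

```text
time_s: 9.38
tool_pos: [0.6068, 0.2074, 0.1621]
ee_rot: [-0.55, -0.444, 0.55, -0.444]
wrist_force: [0.6, 0.8, -3.1]
finger_gap: 0.0109
```

```bash
python3 - <<'E'
from cell import *
from h import *
s=observe();st(s);print(s["wrist_torque"])
c=capture("side");cv2.imwrite("pics/s3.png",c["image"][150:400,150:450].repeat(2,0).repeat(2,1))
print(observe()["wrist_force"])
E
```

```text
t 9.38 q [0.145 0.416 1.508 0.    1.218 0.358] p [0.6068 0.2074 0.1621] F [ 0.59  0.77 -3.14] gap 0.0109
[[-0.     0.977 -0.212]
 [-0.    -0.212 -0.977]
 [-1.    -0.     0.   ]]
[-0.03475725  0.01075883 -0.00899668]
[ 0.62239373  0.32686205 -3.71652046]
```

View pics/s3.png

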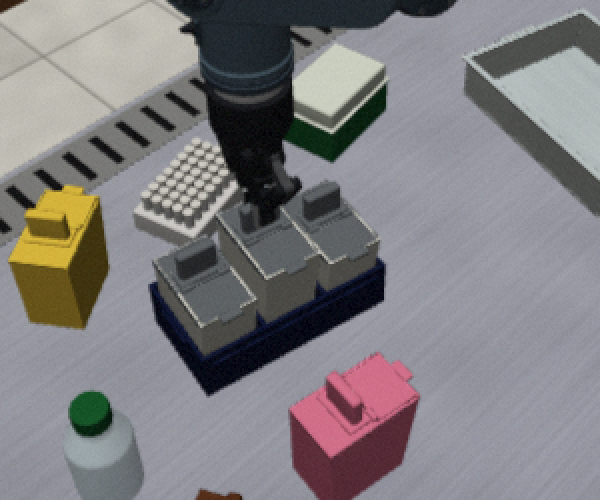

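```bash
python3 - <<'E'
from h import *
import json
from scipy.optimize import least_squares
D=[json.loads(l) for l in open("log.txt")]
q=np.array([d[0] for d in D]);p=np.array([d[1] for d in D])
lat=-p[:,0]*np.sin(q[:,0])+p[:,1]*np.cos(q[:,0]);rho=p[:,0]*np.cos(q[:,0])+p[:,1]*np.sin(q[:,0])
print(lat.round(4),rho.round(4))
a,b=q[:,1],q[:,1]+q[:,2]
Z=np.zeros_like(a);O=Z+1
A=np.r_[np.c_[np.sin(a),np.sin(b),Z],np.c_[np.cos(a),np.cos(b),O]]
x,res,rk,sv=np.linalg.lstsq(A,np.r_[rho,p[:,2]],rcond=None);print("L1,L2,h-L3",x.round(4),res,sv, np.abs(A@x-np.r_[rho,p[:,2]]).max())
A2=np.r_[np.c_[np.sin(a),np.sin(b),Z,np.cos(b),O],np.c_[np.cos(a),np.cos(b),O,-np.sin(b),Z]]
x,res,rk,sv=np.linalg.lstsq(A2,np.r_[rho,p[:,2]],rcond=None);print(x.round(4),sv,np.abs(A2@x-np.r_[rho,p[:,2]]).max())
E
```

```text
[0.1178 0.1178 0.1177 0.1178 0.1178 0.1178] [0.5628 0.4615 0.5947 0.5954 0.5956 0.6303]
L1,L2,h-L3 [ 0.4088  0.496  -0.0394] [5.49936063e-05] [3.47764986 2.41710641 0.25208737] 0.00493647654635998
[ 4.372e-01  5.149e-01  2.020e-02  8.510e-02 -1.000e-04] [4.23385728 3.46259996 0.26460054 0.1019877  0.06662659] 0.00028499761345501806
```

Request:
{"api": "drive_tool", "payload": {"delta_pos": [[-0.02,0,0],[-0.05,0,0],[-0.09,0,0],[-0.14,0,0],[-0.14,0,0],[-0.14,0,0]], "rot": [[0,0,0],[0,0,0],[0,0,0],[0,0,0],[0,0,0],[0,0,0]]}}

```text
time_s: 10.18
tool_pos: [0.6066, 0.2074, 0.3026]
ee_rot: [0.55, 0.444, -0.55, 0.444]
wrist_force: [-0.0, -0.3, -5.1]
finger_gap: 0.0107
```

```bash
python3 - <<'E'
from cell import *
from h import *
s=observe();st(s)
delta(s,[.58,-.02,.30],Rdown(-.213-1.46))
E
```

```text
t 10.18 q [ 0.145  0.293  1.378 -0.     1.47   0.358] p [0.6066 0.2074 0.3026] F [-0.   -0.31 -5.1 ] gap 0.0107
[[ 0.     0.977 -0.212]
 [ 0.    -0.212 -0.977]
 [-1.     0.    -0.   ]]
dpos [0.0026 0.0221 0.2279] rot [ 2.323e-01 -1.000e-04 -0.000e+00] deg 83.6 rows>= 8.0
```

```bash
python3 - <<'E'
from cell import *
from h import *
s=observe()
delta(s,[.50,-.014,.30],Rdown(-np.pi/2))
E
```

```text
dpos [ 0.0026 -0.0573  0.2389] rot [ 2.161e-01 -1.000e-04 -0.000e+00] deg 77.8 rows>= 8.0
```

Request:
{"api": "drive_tool", "payload": {"delta_pos": [[0,-0.007,0.03],[0,-0.014,0.06],[0,-0.021,0.09],[0,-0.029,0.12],[0,-0.036,0.15],[0,-0.043,0.18],[0,-0.05,0.21],[0,-0.0573,0.239]], "rot": [[0.027,0,0],[0.054,0,0],[0.081,0,0],[0.108,0,0],[0.135,0,0],[0.162,0,0],[0.189,0,0],[0.216,0,0]]}}

```text
time_s: 11.18
tool_pos: [0.4987, -0.0147, 0.3003]
ee_rot: [-0.706, 0.002, 0.708, 0.002]
wrist_force: [-1.0, -0.5, -2.9]
finger_gap: 0.0109
```

```bash
python3 - <<'E'
from cell import *
from h import *
s=observe();st(s)
delta(s,[.50,-.014,.15],Rdown(-np.pi/2))
E
```

```text
t 11.18 q [-0.268 -0.026  1.738 -0.     1.433  1.308] p [ 0.4987 -0.0147  0.3003] F [-1.03 -0.52 -2.92] gap 0.0109
[[-0.004 -0.005 -1.   ]
 [ 0.001 -1.     0.005]
 [-1.    -0.001  0.004]]
dpos [ 0.1503 -0.0006 -0.0019] rot [-0.0008  0.0006  0.0001] deg 0.4 rows>= 3.0
```

Request:
{"api": "drive_tool", "payload": {"delta_pos": [[0.05,0,0],[0.1,0,0],[0.14,0,0],[0.155,0,0],[0.16,0,0],[0.164,0,0],[0.1655,0,0],[0.1655,0,0]], "rot": [[0,0,0],[0,0,0],[0,0,0],[0,0,0],[0,0,0],[0,0,0],[0,0,0],[0,0,0]]}}

```text
time_s: 12.18
tool_pos: [0.5008, -0.0142, 0.1376]
ee_rot: [0.708, 0.0, -0.707, 0.0]
wrist_force: [0.3, -0.4, -3.0]
finger_gap: 0.0103
```

```bash
python3 - <<'E'
from cell import *
from h import *
s=observe();st(s)
c=capture("side");cv2.imwrite("pics/s4.png",c["image"])
E
```

```text
t 12.18 q [-0.266  0.161  1.892 -0.     1.087  1.305] p [ 0.5008 -0.0142  0.1376] F [ 0.26 -0.39 -2.98] gap 0.0103
[[ 0.001  0.    -1.   ]
 [-0.    -1.    -0.   ]
 [-1.     0.    -0.001]]
```

View pics/s4.png

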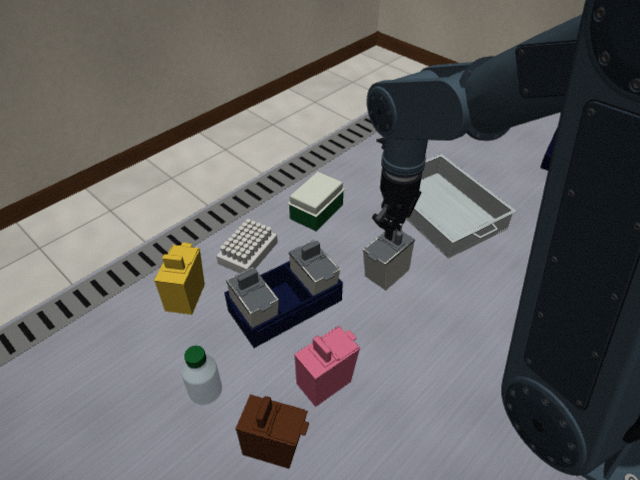

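Request:
{"api": "drive_tool", "payload": {"delta_pos": [[0.002,0,0],[0.002,0,0],[0.002,0,0]], "rot": [[0,0,0],[0,0,0],[0,0,0]]}}

```text
time_s: 12.6
tool_pos: [0.5006, -0.0142, 0.1352]
ee_rot: [0.707, 0.0, -0.707, 0.0]
wrist_force: [1.1, -0.6, -0.8]
finger_gap: 0.0105
```

Request:
{"api": "drive_tool", "payload": {"delta_pos": [[0.001,0,0],[0.001,0,0]], "rot": [[0,0,0],[0,0,0]]}}

```text
time_s: 12.85
tool_pos: [0.5009, -0.0145, 0.135]
ee_rot: [0.708, -0.0, -0.707, 0.0]
wrist_force: [-2.1, -1.5, 7.0]
finger_gap: 0.0106
```

Request:
{"api": "drive_tool", "payload": {"delta_pos": [[0,0,0],[0,0,0],[0,0,0],[-0.02,0,0],[-0.08,0,0],[-0.13,0,0],[-0.13,0,0],[-0.13,0,0]], "rot": [[0,0,0],[0,0,0],[0,0,0],[0,0,0],[0,0,0],[0,0,0],[0,0,0],[0,0,0]], "gripper": 0.6}}

```text
time_s: 13.85
tool_pos: [0.4999, -0.0139, 0.2632]
ee_rot: [-0.707, -0.0, 0.707, -0.0]
wrist_force: [-0.6, 0.6, -0.2]
finger_gap: 0.0512
```

```bash
python3 - <<'E'
from cell import *
from h import *
s=observe();st(s)
c=capture("side");cv2.imwrite("pics/s5.png",c["image"])
W=cloud(c);reg=(W[...,0]>.4)&(W[...,0]<.6)&(W[...,1]>-.12)&(W[...,1]<.09)
p=W[reg&(W[...,2]>.09)&(W[...,2]<.11)];print(len(p),cv2.minAreaRect(p[:,:2].astype(np.float32)),np.median(p[:,2]))
p=W[reg&(W[...,2]>.118)&(W[...,2]<.14)];print("bar",len(p),p.mean(0),p.max(0))
for l in("pot_1","pot_1_bar","pot_1_mouth"):
    for d in tip_of(c,l): print(l,[round(float(x),3) for x in d["location"]],round(d["confidence"],2))
E
```

```text
t 13.85 q [-0.266  0.005  1.783  0.     1.354  1.305] p [ 0.4999 -0.0139  0.2632] F [-0.57  0.56 -0.24] gap 0.0512
[[-0.001  0.    -1.   ]
 [ 0.    -1.    -0.   ]
 [-1.    -0.     0.001]]
922 ((0.4983593225479126, 0.0028379932045936584), (0.1119447872042656, 0.06338756531476974), 89.88903045654297) 0.09827005138610692
bar 138 [ 0.49687193 -0.0098888   0.12738441] [ 0.51757676 -0.00456108  0.13450757]
pot_1 [0.392, 0.43, 0.003] 0.96
pot_1 [0.412, 0.278, 0.0] 0.78
pot_1 [0.764, 0.343, -0.0] 0.78
pot_1 [0.619, 0.279, 0.003] 0.63
pot_1 [0.5, -0.007, 0.001] 0.58
pot_1 [0.77, 0.16, 0.0] 0.18
pot_1_bar [0.59, 0.141, 0.124] 0.87
pot_1_mouth [0.553, 0.146, 0.103] 0.82
```

View pics/s5.png

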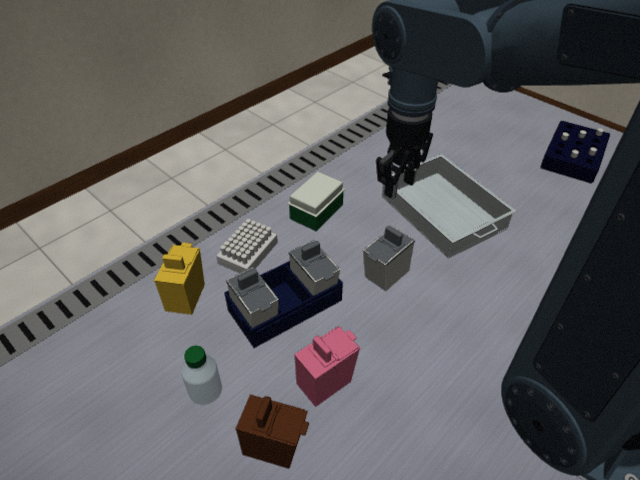

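```bash
cat > kin.py <<'E'
from h import *
from scipy.optimize import least_squares
LO=np.array([-2.99,-.89,.3,-1.14,0,-3.12]);HI=np.array([2.99,2.07,2.58,4.28,2.63,3.12])
def fk(q,L3=.3,s4=1):
    a,b=q[1],q[1]+q[2]
    R1=Ro.from_euler('z',q[0]).as_matrix()
    w=R1@np.array([.4372*np.sin(a)+.5149*np.sin(b)+.0851*np.cos(b),.1178,.0202+L3+.4372*np.cos(a)+.5149*np.cos(b)-.0851*np.sin(b)])
    R=R1@Ro.from_euler('YZYZ',[b,s4*q[3],q[4],q[5]]).as_matrix() if False else R1@Ro.from_euler('y',b).as_matrix()@Ro.from_euler('z',s4*q[3]).as_matrix()@Ro.from_euler('y',q[4]).as_matrix()@Ro.from_euler('z',q[5]).as_matrix()
    T=np.stack([R[:,2],-R[:,0],-R[:,1]],1)
    return w+L3*T[:,0],T,w
def ik(p,R,q0,L3=.3,s4=1):
    f=lambda q:np.r_[(fk(q,L3,s4)[0]-p)*5,(fk(q,L3,s4)[1]-R).ravel()]
    r=least_squares(f,np.clip(q0,LO+1e-3,HI-1e-3),bounds=(LO,HI));return r.x,np.abs(r.fun).max()
def Rtilt(ang,az,sy):  # tool x at ang below horizontal toward azimuth az; tool y = sy*horizontal perp (right of az)
    h=np.array([np.cos(az),np.sin(az),0]);x=h*np.cos(ang)+np.array([0,0,-np.sin(ang)])
    y=sy*np.array([np.sin(az),-np.cos(az),0]);return np.stack([x,y,np.cross(x,y)],1)
E
python3 - <<'E'
from cell import *
from kin import *
s=observe();q=s["q"]
for L in(.25,.35):
    p,R,w=fk(q,L);print(p-s["tool_pos"],abs(R-Ro.from_quat(s["ee_rot"]).as_matrix()).max())
for s4 in(1,-1):
  for sy in(1,-1):
    for az in(90,-90) if s4==-1 else(90,):
     for L in (.25,.35):
      q0=q.copy();print("s4",s4,"sy",sy,"az",az,L)
      # down pose -> tilt
      for k,(p,a) in enumerate([((.5,-.1,.27),90),((.5,-.1,.27),60),((.5,-.1,.15),40),((.5,-.02,.08),30),((.5,-.02,.2),60),((.5,-.2,.25),90),((.52,-.27,.2),120),((.52,-.27,.18),145)]):
        R=Rtilt(np.radians(a),np.radians(az),sy)
        if k==0:
            q0[5]=(-.27-(0 if sy*np.sin(np.radians(az))>0 else np.pi)+np.pi)%(2*np.pi)-np.pi
        q0,e=ik(np.array(p),R,q0,L,s4);print(a,q0.round(2),round(e,4))
E
```

```text
[ 5.86302947e-04 -1.60882747e-04  3.02597910e-06] 2.5760643618255585e-16
[ 2.85609438e-04 -7.61576682e-05  3.51395492e-06] 2.5760643618255585e-16
s4 1 sy 1 az 90 0.25
90 [-0.43  0.02  1.75  0.    1.37 -0.43] 0.0
60 [-0.64  0.14  1.7   0.41  1.63 -0.68] 0.0
40 [-0.73  0.44  1.72  0.61  1.64 -0.9 ] 0.0
30 [-0.66  0.59  1.78  0.76  1.58 -0.99] 0.0
60 [-0.51  0.16  1.82  0.46  1.45 -0.64] 0.0
90 [-0.6   0.1   1.71 -0.    1.33 -0.6 ] 0.0
120 [-0.49  0.2   1.78 -0.56  0.98 -0.22] 0.0
145 [-0.35  0.31  1.85 -1.14  0.99  0.33] 0.0221
s4 1 sy 1 az 90 0.35
90 [-0.43  0.02  1.75  0.    1.37 -0.43] 0.0
60 [-0.71  0.2   1.65  0.39  1.64 -0.75] 0.0
40 [-0.83  0.57  1.61  0.55  1.67 -0.98] 0.0
30 [-0.77  0.75  1.65  0.67  1.61 -1.06] 0.0
60 [-0.59  0.21  1.79  0.43  1.46 -0.71] 0.0
90 [-0.6   0.1   1.71  0.    1.33 -0.6 ] 0.0
120 [-0.41  0.2   1.81 -0.58  0.99 -0.12] 0.0
145 [-0.2   0.38  1.86 -1.14  1.07  0.49] 0.0143
s4 1 sy -1 az 90 0.25
90 [-0.43  0.02  1.75  0.    1.37  2.71] 0.0
60 [-0.64  0.14  1.7   0.41  1.63  2.46] 0.0
40 [-0.73  0.44  1.72  0.61  1.64  2.24] 0.0
30 [-0.66  0.59  1.78  0.
[... 2968 characters left out ...]
0.    1.37 -0.43] 0.0
60 [-0.19  0.03  1.81  0.55  1.24 -0.02] 0.0
40 [-0.05  0.31  1.9   1.    1.14  0.49] 0.0
30 [0.15 0.57 1.82 1.1  1.29 0.79] 0.0
60 [-0.03  0.14  1.85  0.57  1.2   0.2 ] 0.0
90 [-0.6   0.1   1.71  0.    1.33 -0.6 ] 0.0
120 [-0.83  0.44  1.47 -0.34  1.63 -0.88] 0.0
145 [-0.91  0.65  1.36 -0.57  1.92 -0.94] 0.0
s4 -1 sy -1 az -90 0.35
90 [-0.43  0.02  1.75 -0.    1.37 -0.43] 0.0
60 [-0.09  0.06  1.81  0.55  1.27  0.08] 0.0
40 [0.1  0.41 1.86 0.95 1.21 0.62] 0.0
30 [0.31 0.72 1.7  1.   1.37 0.88] 0.0
60 [0.07 0.19 1.83 0.56 1.23 0.29] 0.0
90 [-0.6   0.1   1.71  0.    1.33 -0.6 ] 0.0
120 [-0.88  0.51  1.39 -0.33  1.65 -0.92] 0.0
145 [-0.97  0.82  1.18 -0.52  1.96 -0.98] 0.0
```

```bash
python3 - <<'E'
from cell import *
from kin import *
s=observe();R=Rtilt(np.radians(25),np.pi/2,1)
R0=Ro.from_quat(s["ee_rot"])
delta(s,[.4995,-.125,.20],R)
D=R0.inv()*Ro.from_matrix(R)
print(D.as_rotvec()/2/np.pi)
E
```

```text
dpos [ 0.062   0.1112 -0.0002] rot [-0.2206  0.1407 -0.14  ] deg 106.8 rows>= 10.0
[-0.22062612  0.14066635 -0.13995719]
```

Request:
{"api": "drive_tool", "payload": {"delta_pos": [[0,0.06,0],[0,0.12,0],[0,0.13,0],[0,0.13,0],[0,0.13,0],[0,0.13,0],[0,0.13,0],[0.01,0.13,0]], "rot": [[-0.02206,0.01407,-0.014],[-0.04412,0.02813,-0.028],[-0.06619,0.0422,-0.042],[-0.08825,0.05627,-0.056],[-0.1103,0.07033,-0.07],[-0.1324,0.0844,-0.084],[-0.1544,0.09847,-0.098],[-0.1765,0.1125,-0.112]], "gripper": 1}}

```text
time_s: 15.05
tool_pos: [0.5002, -0.1447, 0.2536]
ee_rot: [0.757, 0.553, -0.325, 0.124]
wrist_force: [0.0, 1.0, -0.2]
finger_gap: 0.0853
```

```bash
python3 - <<'E'
from cell import *
from kin import *
s=observe();st(s);R=Rtilt(np.radians(25),np.pi/2,1)
for s4 in(1,-1): print(s4,fk(s["q"],.3,s4)[1].round(3))
delta(s,[.4995,-.145,.1285],R)
E
```

```text
t 15.05 q [-0.891  0.313  1.687  0.672  1.743 -0.531] p [ 0.5002 -0.1447  0.2536] F [ 0.    1.01 -0.19] gap 0.0853
[[ 0.178  0.918 -0.356]
 [ 0.757 -0.358 -0.547]
 [-0.629 -0.172 -0.758]]
1 [[ 0.178  0.918 -0.356]
 [ 0.757 -0.358 -0.547]
 [-0.629 -0.172 -0.758]]
-1 [[-0.777  0.609 -0.159]
 [-0.015 -0.27  -0.963]
 [-0.629 -0.746  0.219]]
dpos [0.0783 0.021  0.0952] rot [-0.0547  0.0351 -0.0355] deg 26.7 rows>= 3.0
```

Request:
{"api": "drive_tool", "payload": {"delta_pos": [[0.02,0.005,0.024],[0.04,0.01,0.048],[0.06,0.016,0.072],[0.0783,0.021,0.0952],[0.0783,0.021,0.0952],[0.0783,0.021,0.0952],[0.0783,0.021,0.0952]], "rot": [[-0.018,0.0117,-0.0118],[-0.036,0.0234,-0.0236],[-0.0547,0.0351,-0.0355],[-0.0547,0.0351,-0.0355],[-0.0547,0.0351,-0.0355],[-0.0547,0.0351,-0.0355],[-0.0547,0.0351,-0.0355]]}}

```text
time_s: 15.92
tool_pos: [0.4996, -0.1453, 0.1302]
ee_rot: [0.691, 0.689, -0.156, 0.154]
wrist_force: [-0.7, -0.1, -0.2]
finger_gap: 0.0855
```

```bash
python3 - <<'E'
from cell import *
from kin import *
s=observe();st(s);R=Rtilt(np.radians(25),np.pi/2,1)
r=least_squares(lambda L:fk(s["q"],L[0])[0]-s["tool_pos"],[.3]);print("L3",r.x,r.fun)
delta(s,[.4995,-.0255,.0725],R)
c=capture("side");cv2.imwrite("pics/s6.png",c["image"])
c=capture("top");cv2.imwrite("pics/t6.png",c["image"])
E
```

```text
t 15.93 q [-0.872  0.716  1.53   0.651  1.847 -1.018] p [ 0.4996 -0.1453  0.1302] F [-0.7  -0.09 -0.24] gap 0.0855
[[ 0.002  1.    -0.003]
 [ 0.904 -0.003 -0.427]
 [-0.427 -0.002 -0.904]]
L3 [0.29383949] [-6.05474692e-05  1.72338208e-05 -2.70078244e-05]
dpos [ 0.1329 -0.0004  0.001 ] rot [-0.0005  0.0008 -0.0003] deg 0.4 rows>= 3.0
```

View pics/s6.png

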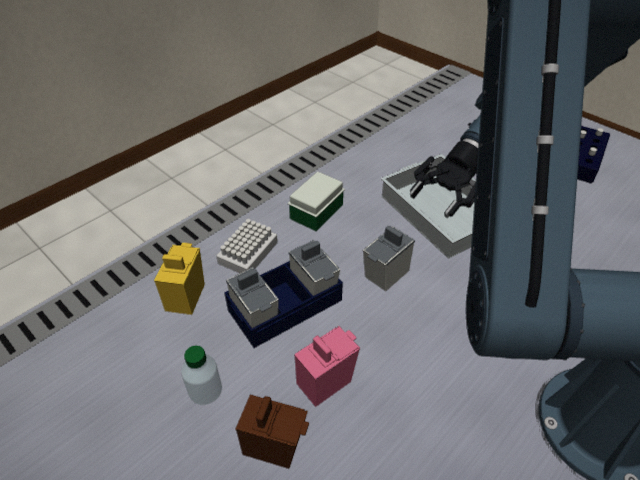

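View pics/t6.png

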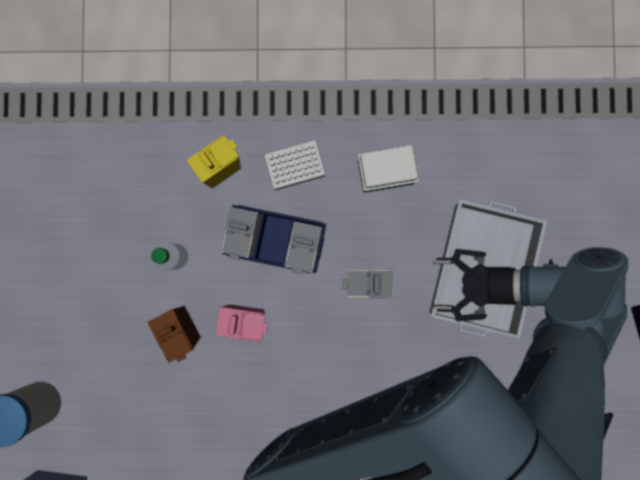

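Top view: jaws centred (row ~285) on the free pot (345–393, 284), lip pointing left (+y), rear towards the gripper. I'll move in and grip.

Request:
{"api": "drive_tool", "payload": {"delta_pos": [[0.05,0,0.0005],[0.09,0,0.0008],[0.12,0,0.001],[0.133,0,0.001],[0.133,0,0.001],[0.133,0,0.001]], "rot": [[0,0,0],[0,0,0],[0,0,0],[0,0,0],[0,0,0],[0,0,0]]}}

```text
time_s: 16.77
tool_pos: [0.5, -0.0262, 0.0719]
ee_rot: [0.691, 0.689, -0.156, 0.153]
wrist_force: [0.1, -0.0, -0.5]
finger_gap: 0.0855
```

Request:
{"api": "drive_tool", "payload": {"delta_pos": [[0,0,0],[0,0,0],[0,0,0],[0,0,0],[0,0,0]], "rot": [[0,0,0],[0,0,0],[0,0,0],[0,0,0],[0,0,0]], "gripper": 0}}

```text
time_s: 17.4
tool_pos: [0.4995, -0.025, 0.0715]
ee_rot: [0.691, 0.689, -0.155, 0.153]
wrist_force: [0.2, -2.0, 2.6]
finger_gap: 0.0593
```

```bash
python3 - <<'E'
from cell import *
from kin import *
s=observe();st(s)
c=capture("side");cv2.imwrite("pics/s7.png",c["image"][120:420,250:650])
c=capture("top");cv2.imwrite("pics/t7.png",c["image"][180:400,250:650])
E
```

```text
t 17.4 q [-0.733  0.728  1.696  0.742  1.648 -1.054] p [ 0.4995 -0.025   0.0715] F [ 0.15 -1.95  2.63] gap 0.0593
[[ 0.001  1.    -0.004]
 [ 0.905 -0.003 -0.425]
 [-0.425 -0.003 -0.905]]
```

View pics/s7.png

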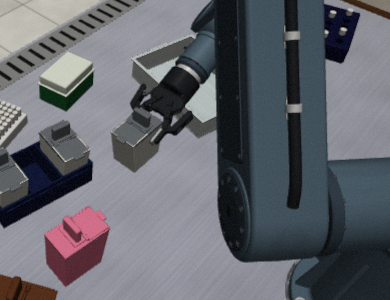

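View pics/t7.png

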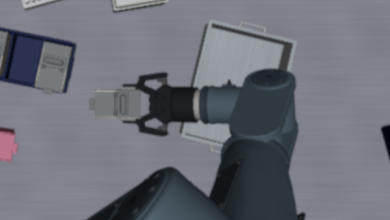

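```bash
cat > pour.py <<'E'
from kin import *
Rg=Rtilt(np.radians(25),np.pi/2,1);pg=np.array([.4995,-.025,.0715])
Rp=Ro.from_euler('z',-np.pi/2).as_matrix();pp=np.array([.4995,-.010,0])
Rtp=Rg.T@Rp;ttp=Rg.T@(pp-pg)   # pot in tool
TR=np.array([.531,-.27])
def toolfor(ang,az,mouth_xy,lipz):
    R=Rtilt(np.radians(ang),np.radians(az),1)
    Rw=R@Rtp
    lip=Rw@np.array([-.058,0,.1]);m=Rw@np.array([-.034,0,.1])
    o=np.array([mouth_xy[0]-m[0],mouth_xy[1]-m[1],lipz-lip[2]])
    return o-R@ttp,R,o,o+m,o+lip
E
python3 - <<'E'
from cell import *
from pour import *
q=observe()["q"]
for az in(80,95,110,125,140):
    h=np.array([np.cos(np.radians(az)),np.sin(np.radians(az))])
    q0=q
    for ang in(40,60,80,100,115,130,140,150,155):
        p,R,o,m,l=toolfor(ang,az,TR-.02*h,.085)
        q0,e=ik(p,R,q0,.294)
    # print at a few
        if ang>=130: print(az,ang,q0.round(2),round(e,3),"tcp",p.round(3),"m",m.round(3),"o",o.round(3),"w",fk(q0,.294)[2].round(2))
E
```

```text
80 130 [-0.42  0.37  1.73 -0.82  1.02  0.2 ] 0.0 tcp [ 0.525 -0.304  0.163] m [ 0.528 -0.29   0.108] o [ 0.512 -0.376  0.167] w [ 0.56 -0.12  0.39]
80 140 [-0.34  0.43  1.74 -1.02  1.09  0.4 ] 0.0 tcp [ 0.527 -0.295  0.163] m [ 0.528 -0.29   0.107] o [ 0.514 -0.365  0.18 ] w [ 0.57 -0.07  0.35]
80 150 [-0.27  0.5   1.72 -1.14  1.2   0.53] 0.03 tcp [ 0.528 -0.285  0.161] m [ 0.528 -0.29   0.105] o [ 0.517 -0.351  0.19 ] w [ 0.58 -0.04  0.32]
80 155 [-0.24  0.54  1.68 -1.14  1.27  0.55] 0.076 tcp [ 0.529 -0.28   0.159] m [ 0.528 -0.29   0.103] o [ 0.518 -0.344  0.194] w [ 0.6  -0.03  0.31]
95 130 [-0.45  0.29  1.84 -0.86  0.82  0.01] 0.0 tcp [ 0.534 -0.305  0.163] m [ 0.533 -0.29   0.108] o [ 0.54  -0.377  0.167] w [ 0.52 -0.12  0.39]
95 140 [-0.37  0.33  1.88 -1.14  0.86  0.31] 0.0 tcp [ 0.533 -0.295  0.163] m [ 0.533 -0.29   0.107] o [ 0.539 -0.366  0.18 ] w [ 0.51 -0.07  0.35]
95 150 [-0.31  0.37  1.83 -1.14  0.98  0.34] 0.11 tcp [ 0.532 -0.285  0.161] m [ 0.533 -0.29   0.105] o [ 0.538 -0.352  0.19 ] w [ 0.54 -0.05  0.35]
95 155 [-0.28  0.4   1.8  -1.14  1.04  0.37] 0.169 tcp [ 0.5
[... 1194 characters left out ...]
 tcp [ 0.537 -0.278  0.159] m [ 0.542 -0.286  0.103] o [ 0.574 -0.331  0.194] w [ 0.4  -0.11  0.38]
140 130 [-0.66  0.12  2.05 -0.09  0.28 -1.45] 0.0 tcp [ 0.558 -0.292  0.163] m [ 0.546 -0.283  0.108] o [ 0.614 -0.339  0.167] w [ 0.41 -0.17  0.39]
140 140 [-0.66  0.1   2.16 -1.14  0.03 -0.4 ] 0.006 tcp [ 0.55  -0.286  0.163] m [ 0.546 -0.283  0.107] o [ 0.605 -0.332  0.18 ] w [ 0.38 -0.14  0.35]
140 150 [-0.67  0.04  2.2  -1.14  0.   -0.42] 0.123 tcp [ 0.543 -0.28   0.161] m [ 0.546 -0.283  0.105] o [ 0.594 -0.323  0.19 ] w [ 0.36 -0.14  0.36]
140 155 [-0.67  0.02  2.21 -1.13  0.   -0.43] 0.19 tcp [ 0.539 -0.277  0.159] m [ 0.546 -0.283  0.103] o [ 0.588 -0.318  0.194] w [ 0.36 -0.13  0.37]
```

```bash
python3 - <<'E'
from cell import *
from pour import *
q=observe()["q"]
for az in(30,45,55,65):
    h=np.array([np.cos(np.radians(az)),np.sin(np.radians(az))])
    q0=q
    for ang in(40,60,80,100,115,130,140,150,160):
        p,R,o,m,l=toolfor(ang,az,TR-.02*h,.085)
        q0,e=ik(p,R,q0,.294)
        if ang>=60: print(az,ang,q0.round(2),round(e,3),"tcp",p.round(3),"m",m.round(3),"o",o.round(3),"w",fk(q0,.294)[2].round(2))
E
```

```text
30 60 [-1.08  0.3   1.9   0.61  1.05 -0.38] 0.0 tcp [ 0.465 -0.308  0.104] m [ 0.514 -0.28   0.099] o [ 0.44  -0.323  0.036] w [ 0.34 -0.38  0.36]
30 80 [-0.88  0.26  1.8   0.2   1.06  0.07] 0.0 tcp [ 0.469 -0.306  0.128] m [ 0.514 -0.28   0.105] o [ 0.426 -0.331  0.075] w [ 0.42 -0.33  0.42]
30 100 [-0.68  0.34  1.66 -0.17  1.21  0.43] 0.0 tcp [ 0.479 -0.3    0.148] m [ 0.514 -0.28   0.108] o [ 0.422 -0.333  0.115] w [ 0.52 -0.27  0.44]
30 115 [-0.56  0.45  1.53 -0.39  1.39  0.61] 0.0 tcp [ 0.489 -0.294  0.158] m [ 0.514 -0.28   0.109] o [ 0.427 -0.33   0.143] w [ 0.6  -0.23  0.42]
30 130 [-0.45  0.6   1.39 -0.56  1.59  0.71] 0.0 tcp [ 0.501 -0.287  0.163] m [ 0.514 -0.28   0.108] o [ 0.438 -0.324  0.167] w [ 0.66 -0.19  0.39]
30 140 [-0.4   0.71  1.3  -0.67  1.72  0.75] 0.0 tcp [ 0.509 -0.283  0.163] m [ 0.514 -0.28   0.107] o [ 0.448 -0.318  0.18 ] w [ 0.7  -0.17  0.35]
30 150 [-0.36  0.82  1.21 -0.77  1.85  0.77] 0.0 tcp [ 0.518 -0.278  0.161] m [ 0.514 -0.28   0.105] o [ 0.46  -0.311  0.19 ] w [ 0.74 -0.15  0.31]
30 160 [-0.33  0.94  1.12 -0.87  1.97  0.77] 0.0 tcp [ 0.526 -0.27
[... 2929 characters left out ...]
11] 0.0 tcp [ 0.511 -0.314  0.158] m [ 0.523 -0.288  0.109] o [ 0.48  -0.379  0.143] w [ 0.56 -0.2   0.42]
65 130 [-0.41  0.44  1.63 -0.76  1.21  0.36] 0.0 tcp [ 0.516 -0.302  0.163] m [ 0.523 -0.288  0.108] o [ 0.485 -0.368  0.167] w [ 0.6  -0.13  0.39]
65 140 [-0.33  0.52  1.6  -0.91  1.3   0.49] 0.0 tcp [ 0.52  -0.293  0.163] m [ 0.523 -0.288  0.107] o [ 0.49  -0.357  0.18 ] w [ 0.62 -0.09  0.35]
65 150 [-0.27  0.61  1.57 -1.05  1.4   0.61] 0.0 tcp [ 0.525 -0.284  0.161] m [ 0.523 -0.288  0.105] o [ 0.496 -0.345  0.19 ] w [ 0.63 -0.05  0.31]
65 160 [-0.22  0.71  1.52 -1.14  1.52  0.69] 0.019 tcp [ 0.529 -0.275  0.157] m [ 0.523 -0.288  0.102] o [ 0.503 -0.33   0.197] w [ 0.65 -0.03  0.26]
```

```bash
cat >> pour.py <<'E'
h45=np.array([.7071,.7071])
def rows(s,wps):
    R0=Ro.from_quat(s["ee_rot"]).as_matrix();p0=s["tool_pos"];dp=[];rr=[];last=(p0,R0);q0=s["q"]
    for p,R in wps:
        dp.append((R0.T@(p-p0)).round(4).tolist());rr.append((Ro.from_matrix(R0.T@R).as_rotvec()/2/np.pi).round(4).tolist())
        q1,e=ik(p,R,q0,.294)
        print("step mm",round(1e3*np.linalg.norm(p-last[0])),"deg",round(np.degrees(Ro.from_matrix(last[1].T@R).magnitude()),1),"dq/s",(np.abs(q1-q0)*8).max().round(2),"q",q1.round(2),"e",round(e,3),"p",p.round(3));last=(p,R);q0=q1
    print(dp);print(rr)
E
python3 - <<'E'
from cell import *
from pour import *
s=observe()
w=[(pg+[0,0,.06],Rg),(pg+[0,0,.11],Rg)]
pH,RH,o,m,l=toolfor(60,45,TR-.03*h45,.175)
a=pg+[0,0,.11]
for k in range(1,7):
    f=k/6
    R=Rtilt(np.radians(25+35*f),np.radians(90-45*f),1)
    w.append((a+(pH-a)*f,R))
rows(s,w)
E
```

```text
step mm 60 deg 0.3 dq/s 0.93 q [-0.73  0.61  1.72  0.75  1.72 -0.99] e 0.0 p [ 0.5   -0.025  0.132]
step mm 50 deg 0.0 dq/s 0.74 q [-0.73  0.52  1.73  0.76  1.78 -0.94] e 0.0 p [ 0.5   -0.025  0.182]
step mm 51 deg 9.5 dq/s 0.74 q [-0.83  0.45  1.76  0.73  1.71 -0.9 ] e 0.0 p [ 0.495 -0.076  0.184]
step mm 51 deg 9.5 dq/s 0.64 q [-0.9   0.39  1.78  0.7   1.64 -0.84] e 0.0 p [ 0.49  -0.127  0.186]
step mm 51 deg 9.5 dq/s 0.59 q [-0.97  0.34  1.78  0.67  1.56 -0.77] e 0.0 p [ 0.485 -0.178  0.188]
step mm 51 deg 9.5 dq/s 0.69 q [-1.02  0.3   1.77  0.63  1.49 -0.69] e 0.0 p [ 0.48  -0.229  0.19 ]
step mm 51 deg 9.5 dq/s 0.84 q [-1.06  0.28  1.75  0.58  1.42 -0.58] e 0.0 p [ 0.475 -0.28   0.192]
step mm 51 deg 9.5 dq/s 0.99 q [-1.08  0.28  1.71  0.51  1.35 -0.46] e 0.0 p [ 0.47  -0.331  0.194]
[[-0.0256, -0.0001, -0.0543], [-0.0468, -0.0003, -0.0995], [-0.0939, -0.0051, -0.0796], [-0.1409, -0.0099, -0.0597], [-0.188, -0.0147, -0.0398], [-0.235, -0.0195, -0.0199], [-0.2821, -0.0243, -0.0], [-0.3291, -0.0291, 0.0199]]
[[-0.0007, 0.0004, -0.0002], [-0.0007, 0.0004, -0.0002], [0.0091, -0.0157, 0.0182], [0.0207, -0.0317, 0.0357], [0.0342, -0.0474, 0.052], [0.0495, -0.0628, 0.0672], [0.0664, -0.0775, 0.081], [0.0851, -0.0915, 0.0934]]
```

Request:
{"api": "drive_tool", "payload": {"delta_pos": [[-0.013,0,-0.027],[-0.0256,0,-0.0543],[-0.0468,0,-0.0995],[-0.0468,0,-0.0995]], "rot": [[0,0,0],[0,0,0],[0,0,0],[0,0,0]]}}

```text
time_s: 18.0
tool_pos: [0.5006, -0.0255, 0.183]
ee_rot: [0.691, 0.689, -0.156, 0.155]
wrist_force: [-0.4, -0.2, -3.9]
finger_gap: 0.0593
```

```bash
python3 - <<'E'
from cell import *
from pour import *
s=observe();st(s)
w=[]
pH,RH,o,m,l=toolfor(60,45,TR-.03*h45,.175)
a=pg+[0,0,.11]
for k in range(1,8):
    f=k/7
    R=Rtilt(np.radians(25+35*f),np.radians(90-45*f),1)
    w.append((a+(pH-a)*f,R))
rows(s,w)
c=capture("top");cv2.imwrite("pics/t8.png",c["image"][180:400,250:650])
E
```

```text
t 18.0 q [-0.732  0.514  1.725  0.759  1.779 -0.929] p [ 0.5006 -0.0255  0.183 ] F [-0.37 -0.15 -3.93] gap 0.0593
[[ 0.002  1.    -0.001]
 [ 0.903 -0.002 -0.43 ]
 [-0.43  -0.    -0.903]]
step mm 44 deg 7.8 dq/s 0.65 q [-0.81  0.46  1.76  0.73  1.72 -0.9 ] e 0.0 p [ 0.495 -0.069  0.183]
step mm 44 deg 8.1 dq/s 0.57 q [-0.88  0.4   1.77  0.71  1.66 -0.86] e 0.0 p [ 0.491 -0.112  0.185]
step mm 44 deg 8.1 dq/s 0.5 q [-0.94  0.36  1.78  0.68  1.59 -0.81] e 0.0 p [ 0.487 -0.156  0.187]
step mm 44 deg 8.1 dq/s 0.53 q [-0.99  0.32  1.78  0.65  1.53 -0.74] e 0.0 p [ 0.483 -0.2    0.188]
step mm 44 deg 8.1 dq/s 0.63 q [-1.03  0.29  1.77  0.61  1.47 -0.66] e 0.0 p [ 0.478 -0.244  0.19 ]
step mm 44 deg 8.1 dq/s 0.74 q [-1.06  0.28  1.75  0.57  1.41 -0.57] e 0.0 p [ 0.474 -0.287  0.192]
step mm 44 deg 8.1 dq/s 0.86 q [-1.08  0.28  1.71  0.51  1.35 -0.46] e 0.0 p [ 0.47  -0.331  0.194]
[[-0.0391, -0.0052, 0.0184], [-0.0794, -0.0094, 0.0356], [-0.1196, -0.0135, 0.0529], [-0.1598, -0.0176, 0.0701], [-0.2001, -0.0218, 0.0874], [-0.2403, -0.0259, 0.1046], [-0.2806, -0.03, 0.1218]]
[[0.0081, -0.0126, 0.0155], [0.0178, -0.0264, 0.0306], [0.0288, -0.04, 0.0449], [0.0411, -0.0534, 0.0583], [0.0548, -0.0664, 0.0709], [0.0697, -0.079, 0.0824], [0.0858, -0.091, 0.0929]]
```

View pics/t8.png

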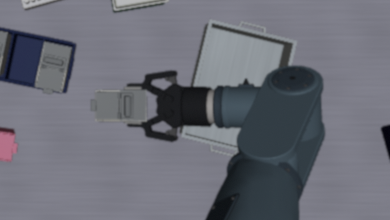

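Weight −3.9 N with the pot held squarely by its sides (gap 59 mm): loaded and secure. Moving over the tray.

Request:
{"api": "drive_tool", "payload": {"delta_pos": [[-0.0391,-0.0052,0.0184],[-0.0794,-0.0094,0.0356],[-0.1196,-0.0135,0.0529],[-0.1598,-0.0176,0.0701],[-0.2001,-0.0218,0.0874],[-0.2403,-0.0259,0.1046],[-0.2806,-0.03,0.1218],[-0.2806,-0.03,0.1218]], "rot": [[0.0081,-0.0126,0.0155],[0.0178,-0.0264,0.0306],[0.0288,-0.04,0.0449],[0.0411,-0.0534,0.0583],[0.0548,-0.0664,0.0709],[0.0697,-0.079,0.0824],[0.0858,-0.091,0.0929],[0.0858,-0.091,0.0929]]}}

```text
time_s: 19.05
tool_pos: [0.4681, -0.3321, 0.1892]
ee_rot: [0.8, 0.332, -0.464, 0.188]
wrist_force: [0.2, 1.0, -2.8]
finger_gap: 0.0597
```

```bash
python3 - <<'E'
from cell import *
from pour import *
s=observe();st(s)
w=[]
lz=[.16,.145,.13,.115,.1,.09,.085,.085]
for k,a in enumerate(range(70,150,10)):
    p,R,o,m,l=toolfor(a,45,TR-.03*h45,lz[k]);w.append((p,R))
rows(s,w);print(o,m,l)
E
```

```text
t 19.05 q [-1.082  0.286  1.71   0.509  1.349 -0.458] p [ 0.4681 -0.3321  0.1892] F [ 0.16  1.01 -2.83] gap 0.0597
[[ 0.35   0.705 -0.617]
 [ 0.356 -0.709 -0.609]
 [-0.867 -0.007 -0.499]]
step mm 4 deg 9.9 dq/s 1.23 q [-1.    0.25  1.7   0.36  1.28 -0.33] e 0.0 p [ 0.471 -0.33   0.191]
step mm 5 deg 10.0 dq/s 1.38 q [-0.9   0.24  1.69  0.18  1.24 -0.18] e 0.0 p [ 0.473 -0.328  0.188]
step mm 7 deg 10.0 dq/s 1.47 q [-0.8   0.26  1.67  0.    1.22 -0.02] e 0.0 p [ 0.477 -0.324  0.184]
step mm 9 deg 10.0 dq/s 1.48 q [-0.7   0.3   1.64 -0.19  1.22  0.15] e 0.0 p [ 0.481 -0.32   0.178]
step mm 11 deg 10.0 dq/s 1.41 q [-0.61  0.36  1.6  -0.36  1.26  0.31] e 0.0 p [ 0.487 -0.314  0.17 ]
step mm 10 deg 10.0 dq/s 1.27 q [-0.52  0.44  1.56 -0.52  1.33  0.44] e 0.0 p [ 0.493 -0.308  0.165]
step mm 10 deg 10.0 dq/s 1.11 q [-0.44  0.53  1.5  -0.66  1.43  0.55] e 0.0 p [ 0.499 -0.302  0.163]
step mm 10 deg 10.0 dq/s 0.97 q [-0.38  0.62  1.44 -0.78  1.54  0.63] e 0.0 p [ 0.506 -0.295  0.163]
[[-0.0002, 0.0005, -0.0042], [0.0041, 0.0005, -0.0056], [0.0103, 0.0006, -0.0077], [0.0186, 0.0006, -0.0102], [0.0292, 0.0006, -0.0128], [0.0378, 0.0006, -0.0177], [0.0445, 0.0006, -0.0246], [0.0491, 0.0006, -0.0332]]
[[-0.0008, -0.0276, 0.0008], [-0.0008, -0.0553, 0.0009], [-0.0007, -0.0831, 0.0009], [-0.0006, -0.1109, 0.001], [-0.0005, -0.1387, 0.0011], [-0.0005, -0.1664, 0.0011], [-0.0004, -0.1942, 0.0012], [-0.0003, -0.222, 0.0012]]
[ 0.45586179 -0.34513821  0.17982768] [ 0.509787   -0.291213    0.10675139] [ 0.50261493 -0.29838507  0.085     ]
```

Request:
{"api": "drive_tool", "payload": {"delta_pos": [[0,0.0005,-0.0042],[0.0041,0.0005,-0.0056],[0.0103,0.0006,-0.0077],[0.0186,0.0006,-0.0102],[0.0292,0.0006,-0.0128],[0.0378,0.0006,-0.0177],[0.0445,0.0006,-0.0246],[0.0491,0.0006,-0.0332]], "rot": [[0,-0.0276,0],[0,-0.0553,0],[0,-0.0831,0],[0,-0.1109,0],[0,-0.1387,0],[0,-0.1664,0],[0,-0.1942,0],[0,-0.222,0]]}}

```text
time_s: 20.05
tool_pos: [0.5062, -0.2914, 0.1623]
ee_rot: [-0.312, -0.135, 0.869, -0.359]
wrist_force: [0.2, -0.5, -1.8]
finger_gap: 0.0592
```

```bash
python3 - <<'E'
from cell import *
from pour import *
s=observe();st(s)
w=[]
for a,z in((150,.085),(158,.085)):
    p,R,o,m,l=toolfor(a,45,TR-.03*h45,z);w.append((p,R))
rows(s,w);print(o,m,l)
c=capture("side");cv2.imwrite("pics/s9.png",c["image"])
c=capture("top");cv2.imwrite("pics/t9.png",c["image"][150:400,250:650])
E
```

```text
t 20.05 q [-0.37   0.626  1.436 -0.778  1.547  0.622] p [ 0.5062 -0.2914  0.1623] F [ 0.25 -0.47 -1.82] gap 0.0592
[[-0.548  0.708 -0.445]
 [-0.54  -0.706 -0.458]
 [-0.639 -0.011  0.769]]
step mm 8 deg 9.7 dq/s 0.91 q [-0.32  0.73  1.37 -0.89  1.65  0.68] e 0.0 p [ 0.513 -0.288  0.161]
step mm 8 deg 8.0 dq/s 0.74 q [-0.29  0.81  1.32 -0.98  1.74  0.71] e 0.0 p [ 0.519 -0.282  0.158]
[[-0.005, 0.0024, -0.0056], [-0.0089, 0.0025, -0.0132]]
[[0.0015, -0.027, 0.0008], [0.0016, -0.0492, 0.0007]]
[ 0.47446884 -0.32653116  0.19561835] [ 0.509787   -0.291213    0.10255249] [ 0.4982131 -0.3027869  0.085    ]
```

View pics/s9.png

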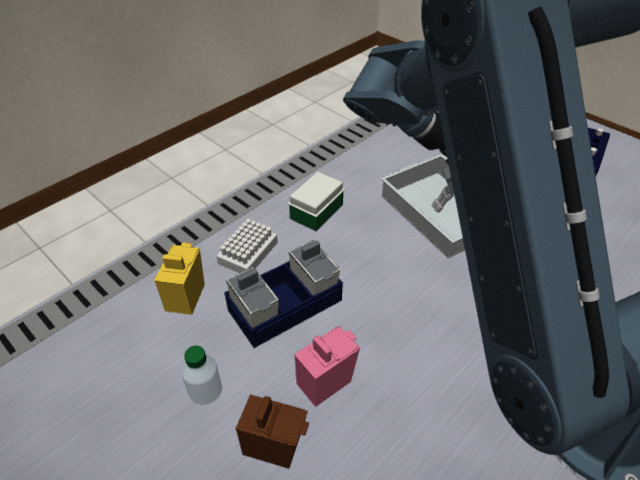

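View pics/t9.png

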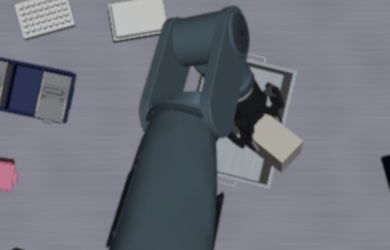

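A pestle is already visible in the tray at (443,198) in the side view; the force dropped to ~1.8 N. I'll tip it further and hold.

Request:
{"api": "drive_tool", "payload": {"delta_pos": [[-0.005,0.001,-0.0056],[-0.0089,0.001,-0.0132],[-0.0089,0.001,-0.0132],[-0.0089,0.001,-0.0132],[-0.0089,0.001,-0.0132],[-0.0089,0.001,-0.0132],[-0.0089,0.001,-0.0132],[-0.0089,0.001,-0.0132]], "rot": [[0,-0.027,0],[0,-0.0492,0],[0,-0.0492,0],[0,-0.0492,0],[0,-0.044,0],[0,-0.0492,0],[0,-0.0492,0],[0,-0.0492,0]]}}

```text
time_s: 21.15
tool_pos: [0.5183, -0.283, 0.1602]
ee_rot: [-0.178, -0.077, 0.907, -0.375]
wrist_force: [-0.4, -0.1, -1.6]
finger_gap: 0.0597
```

Request:
{"api": "drive_tool", "payload": {"delta_pos": [[0,0,0],[0,0,0],[0,0,0],[0,0,0]], "rot": [[0,0,0],[0,0,0],[0,0,0],[0,0,0]]}}

```text
time_s: 21.65
tool_pos: [0.5184, -0.283, 0.1601]
ee_rot: [-0.178, -0.077, 0.907, -0.375]
wrist_force: [-1.4, -0.2, -2.0]
finger_gap: 0.059
```

```bash
python3 - <<'E'
from cell import *
from pour import *
s=observe();st(s)
for i in range(3):
    c=capture("side");print(observe()["wrist_force"].round(2))
cv2.imwrite("pics/s10.png",c["image"])
c=capture("top");cv2.imwrite("pics/t10.png",c["image"][150:400,250:650])
E
```

```text
t 21.65 q [-0.293  0.805  1.323 -0.971  1.743  0.704] p [ 0.5184 -0.283   0.1601] F [-1.36 -0.23 -2.  ] gap 0.059
[[-0.656  0.707 -0.265]
 [-0.652 -0.707 -0.273]
 [-0.381 -0.006  0.925]]
[-0.28 -0.24 -1.25]
[-0.31  0.07 -1.55]
[-1.13  0.39 -2.11]
```

View pics/s10.png

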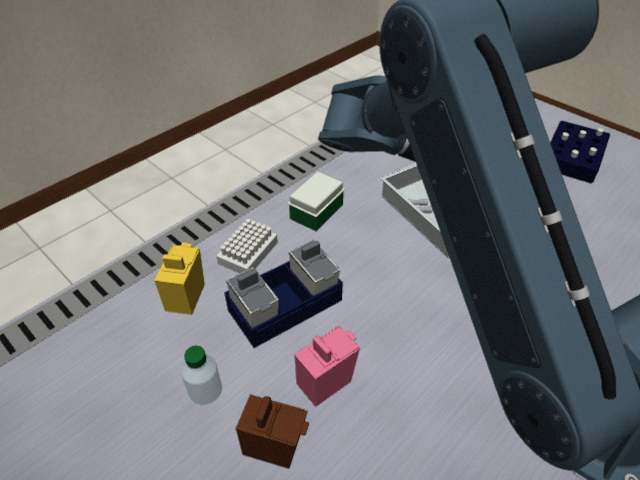

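```bash
python3 - <<'E'
from cell import *
from pour import *
s=observe()
w=[]
lz=[.10,.11,.12,.13,.145,.16,.17,.18]
for k,a in enumerate(range(148,68,-10)):
    p,R,o,m,l=toolfor(a,45,TR-.03*h45,lz[k]);w.append((p,R))
rows(s,w)
E
```

```text
step mm 19 deg 9.6 dq/s 0.98 q [-0.33  0.68  1.39 -0.87  1.64  0.66] e 0.0 p [ 0.512 -0.289  0.177]
step mm 15 deg 10.0 dq/s 0.92 q [-0.39  0.57  1.45 -0.76  1.54  0.59] e 0.0 p [ 0.505 -0.296  0.188]
step mm 13 deg 10.0 dq/s 1.03 q [-0.45  0.47  1.5  -0.63  1.45  0.5 ] e 0.0 p [ 0.498 -0.303  0.198]
step mm 11 deg 10.0 dq/s 1.16 q [-0.53  0.38  1.55 -0.48  1.38  0.38] e 0.0 p [ 0.491 -0.31   0.204]
step mm 13 deg 10.0 dq/s 1.3 q [-0.62  0.3   1.58 -0.32  1.32  0.25] e 0.0 p [ 0.486 -0.315  0.214]
step mm 10 deg 10.0 dq/s 1.4 q [-0.72  0.24  1.61 -0.14  1.3   0.1 ] e 0.0 p [ 0.48  -0.321  0.221]
step mm 6 deg 10.0 dq/s 1.45 q [-0.82  0.21  1.64  0.04  1.29 -0.05] e 0.0 p [ 0.476 -0.325  0.222]
step mm 5 deg 10.0 dq/s 1.43 q [-0.92  0.2   1.67  0.22  1.31 -0.2 ] e 0.0 p [ 0.473 -0.328  0.221]
[[0.0021, -0.0004, 0.0188], [0.0068, -0.0005, 0.0333], [0.0123, -0.0005, 0.0454], [0.0181, -0.0006, 0.0553], [0.0222, -0.0006, 0.0673], [0.0261, -0.0007, 0.077], [0.0315, -0.0007, 0.0799], [0.0361, -0.0007, 0.0808]]
[[0.0008, 0.0267, 0.0005], [0.0008, 0.0545, 0.0006], [0.0007, 0.0822, 0.0007], [0.0007, 0.11, 0.0007], [0.0006, 0.1378, 0.0008], [0.0006, 0.1656, 0.0009], [0.0005, 0.1933, 0.0009], [0.0004, 0.2211, 0.001]]
```

Request:
{"api": "drive_tool", "payload": {"delta_pos": [[0.0021,-0.0004,0.0188],[0.0068,-0.0005,0.0333],[0.0123,-0.0005,0.0454],[0.0181,-0.0006,0.0553],[0.0222,-0.0006,0.0673],[0.0261,-0.0007,0.077],[0.0315,-0.0007,0.0799],[0.0361,-0.0007,0.0808]], "rot": [[0.0008,0.0267,0.0005],[0.0008,0.0545,0.0006],[0.0007,0.0822,0.0007],[0.0007,0.11,0.0007],[0.0006,0.1378,0.0008],[0.0006,0.1656,0.0009],[0.0005,0.1933,0.0009],[0.0004,0.2211,0.001]]}}

```text
time_s: 22.85
tool_pos: [0.4726, -0.3286, 0.2226]
ee_rot: [0.719, 0.297, -0.579, 0.241]
wrist_force: [-0.9, 0.4, -2.5]
finger_gap: 0.0592
```

```bash
python3 - <<'E'
from cell import *
from pour import *
s=observe();st(s)
w=[];b=pg+[0,0,.09];a=s["tool_pos"]
for k in range(1,8):
    f=k/7
    w.append((a+(b-a)*f,Rtilt(np.radians(78-53*f),np.radians(45+45*f),1)))
rows(s,w)
c=capture("side");cv2.imwrite("pics/s11.png",c["image"])
c=capture("top");cv2.imwrite("pics/t11.png",c["image"][150:400,250:650])
E
```

```text
t 22.85 q [-0.925  0.202  1.666  0.22   1.306 -0.202] p [ 0.4726 -0.3286  0.2226] F [-0.86  0.43 -2.47] gap 0.0592
[[ 0.152  0.707 -0.69 ]
 [ 0.148 -0.707 -0.692]
 [-0.977  0.003 -0.212]]
step mm 44 deg 9.7 dq/s 1.25 q [-0.93  0.19  1.72  0.34  1.33 -0.36] e 0.0 p [ 0.476 -0.285  0.214]
step mm 44 deg 9.9 dq/s 1.18 q [-0.93  0.2   1.77  0.45  1.38 -0.5 ] e 0.0 p [ 0.48  -0.242  0.205]
step mm 44 deg 9.9 dq/s 1.03 q [-0.92  0.23  1.79  0.54  1.45 -0.63] e 0.0 p [ 0.484 -0.199  0.196]
step mm 44 deg 9.9 dq/s 0.87 q [-0.9   0.29  1.8   0.61  1.52 -0.74] e 0.0 p [ 0.488 -0.155  0.188]
step mm 44 deg 9.9 dq/s 0.72 q [-0.86  0.36  1.79  0.66  1.59 -0.83] e 0.0 p [ 0.492 -0.112  0.179]
step mm 44 deg 9.9 dq/s 0.72 q [-0.8   0.45  1.76  0.71  1.67 -0.9 ] e 0.0 p [ 0.496 -0.068  0.17 ]
step mm 44 deg 9.9 dq/s 0.81 q [-0.73  0.56  1.72  0.75  1.76 -0.96] e 0.0 p [ 0.5   -0.025  0.161]
[[0.0155, -0.028, -0.0308], [0.0311, -0.0559, -0.0616], [0.0466, -0.0839, -0.0924], [0.0622, -0.1119, -0.1232], [0.0777, -0.1398, -0.154], [0.0932, -0.1678, -0.1848], [0.1088, -0.1958, -0.2157]]
[[-0.017, 0.0204, -0.0053], [-0.0335, 0.0413, -0.0125], [-0.0492, 0.0619, -0.0219], [-0.064, 0.0821, -0.0335], [-0.0776, 0.1018, -0.0472], [-0.0899, 0.1208, -0.0631], [-0.1007, 0.1389, -0.081]]
```

View pics/s11.png

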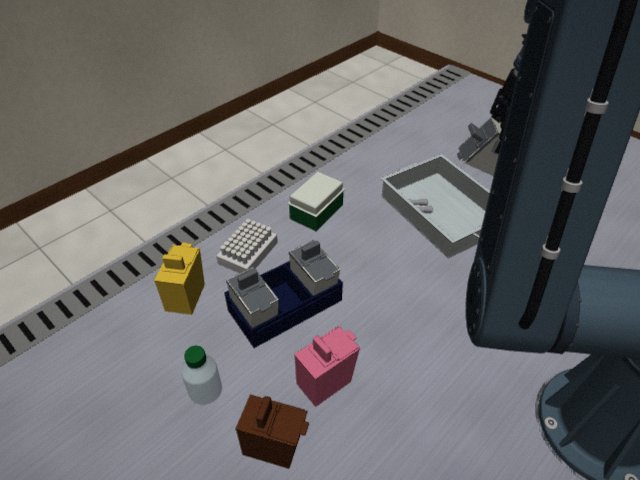

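View pics/t11.png

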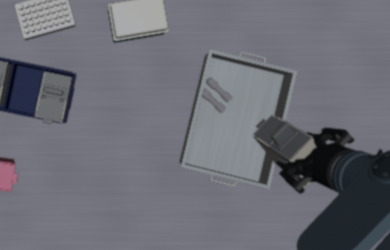

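Two pestles lie in the tray (crop pixels (217,88) and (213,99)); flap shut again. Bringing the pot back to the bench.

Request:
{"api": "drive_tool", "payload": {"delta_pos": [[0.0155,-0.028,-0.0308],[0.0311,-0.0559,-0.0616],[0.0466,-0.0839,-0.0924],[0.0622,-0.1119,-0.1232],[0.0777,-0.1398,-0.154],[0.0932,-0.1678,-0.1848],[0.1088,-0.1958,-0.2157],[0.1088,-0.1958,-0.2157]], "rot": [[-0.017,0.0204,-0.0053],[-0.0335,0.0413,-0.0125],[-0.0492,0.0619,-0.0219],[-0.064,0.0821,-0.0335],[-0.0776,0.1018,-0.0472],[-0.0899,0.1208,-0.0631],[-0.1007,0.1389,-0.081],[-0.1007,0.1389,-0.081]]}}

```text
time_s: 23.95
tool_pos: [0.4978, -0.0207, 0.1563]
ee_rot: [0.687, 0.694, -0.157, 0.148]
wrist_force: [-0.3, -0.6, -1.4]
finger_gap: 0.0593
```

Request:
{"api": "drive_tool", "payload": {"delta_pos": [[0,0,0],[0,0,0]], "rot": [[0,0,0],[0,0,0]]}}

```text
time_s: 24.2
tool_pos: [0.4999, -0.0254, 0.1603]
ee_rot: [0.69, 0.69, -0.156, 0.153]
wrist_force: [-0.3, -0.1, -2.2]
finger_gap: 0.0596
```

```bash
python3 - <<'E'
from cell import *
from pour import *
s=observe();st(s);delta(s,pg,Rg)
c=capture("side");cv2.imwrite("pics/s12.png",c["image"][150:350,280:580].repeat(2,0).repeat(2,1))
W=cloud(c);reg=(W[...,0]>.46)&(W[...,0]<.54)&(W[...,1]>.005)&(W[...,1]<.04)&(W[...,2]>.15)
p=W[reg];x,*_=np.linalg.lstsq(np.c_[p[:,:2],np.ones(len(p))],p[:,2],rcond=None);print(len(p),"slopes deg",np.degrees(np.arctan(x[:2])),np.median(p[:,2]))
E
```

```text
t 24.2 q [-0.732  0.557  1.723  0.752  1.754 -0.955] p [ 0.4999 -0.0254  0.1603] F [-0.27 -0.08 -2.22] gap 0.0596
[[-0.001  1.    -0.004]
 [ 0.904 -0.001 -0.427]
 [-0.427 -0.004 -0.904]]
dpos [ 0.0383 -0.      0.0802] rot [-0.0006  0.0007  0.0002] deg 0.4 rows>= 2.0
525 slopes deg [13.8125461  -2.72349115] 0.18668570297068388
```

View pics/s12.png

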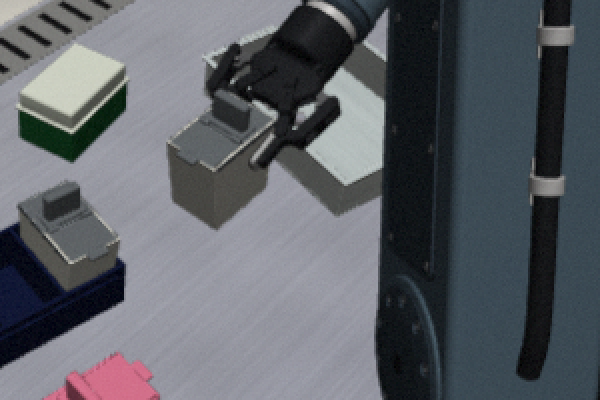

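Request:
{"api": "drive_tool", "payload": {"delta_pos": [[0.01,0,0.02],[0.02,0,0.042],[0.029,0,0.061],[0.0345,0,0.0725],[0.036,0,0.0755],[0.037,0,0.078],[0.0375,0,0.079],[0.0375,0,0.079]], "rot": [[0,0,0],[0,0,0],[0,0,0],[0,0,0],[0,0,0],[0,0,0],[0,0,0],[0,0,0]]}}

```text
time_s: 25.25
tool_pos: [0.4992, -0.0241, 0.0724]
ee_rot: [0.69, 0.69, -0.155, 0.152]
wrist_force: [-0.5, 0.2, -1.9]
finger_gap: 0.0591
```

Request:
{"api": "drive_tool", "payload": {"delta_pos": [[0.0005,0,0.001],[0.0005,0,0.001]], "rot": [[0,0,0],[0,0,0]]}}

```text
time_s: 25.5
tool_pos: [0.4992, -0.024, 0.0714]
ee_rot: [0.69, 0.69, -0.155, 0.152]
wrist_force: [-0.6, -0.3, 2.1]
finger_gap: 0.0593
```

Contact with the bench (force now upward). Opening, and backing out along the tool axis.

Request:
{"api": "drive_tool", "payload": {"delta_pos": [[0,0,0],[0,0,0],[0,0,0],[0,0,0],[0,0,0]], "rot": [[0,0,0],[0,0,0],[0,0,0],[0,0,0],[0,0,0]], "gripper": 1}}

```text
time_s: 26.12
tool_pos: [0.499, -0.024, 0.071]
ee_rot: [0.69, 0.69, -0.155, 0.152]
wrist_force: [-0.5, 0.7, -0.1]
finger_gap: 0.0854
```

Request:
{"api": "drive_tool", "payload": {"delta_pos": [[-0.03,0,0],[-0.07,0,0],[-0.12,0,0],[-0.14,0,-0.03],[-0.14,0,-0.06],[-0.14,0,-0.06]], "rot": [[0,0,0],[0,0,0],[0,0,0],[0,0,0],[0,0,0],[0,0,0]]}}

```text
time_s: 26.88
tool_pos: [0.5, -0.1256, 0.1862]
ee_rot: [0.69, 0.69, -0.155, 0.153]
wrist_force: [-0.7, -0.5, -0.2]
finger_gap: 0.0853
```

```bash
python3 - <<'E'
from cell import *
from pour import *
s=observe();st(s)
c=capture("side");cv2.imwrite("pics/s13.png",c["image"])
W=cloud(c)
for nm,(x0,x1,y0,y1) in dict(free=(.46,.54,-.09,.06),A=(.5,.66,.1,.175),C=(.55,.7,.245,.32)).items():
    reg=(W[...,0]>x0)&(W[...,0]<x1)&(W[...,1]>y0)&(W[...,1]<y1)
    p=W[reg&(W[...,2]>.096)&(W[...,2]<.112)];b=W[reg&(W[...,2]>.125)&(W[...,2]<.15)]
    x,*_=np.linalg.lstsq(np.c_[p[:,:2],np.ones(len(p))],p[:,2],rcond=None)
    print(nm,len(p),"slope deg",np.degrees(np.arctan(x[:2])).round(1),np.median(p[:,2]).round(4),"bar",b.mean(0).round(4) if len(b) else None)
c=capture("top");cv2.imwrite("pics/t13.png",c["image"])
W=cloud(c)
for nm,(x0,x1,y0,y1) in dict(free=(.46,.54,-.09,.06),A=(.5,.66,.1,.175),C=(.55,.7,.245,.32)).items():
    reg=(W[...,0]>x0)&(W[...,0]<x1)&(W[...,1]>y0)&(W[...,1]<y1)
    b=W[reg&(W[...,2]>.125)&(W[...,2]<.15)];print(nm,"topbar",b.mean(0).round(4) if len(b) else None)
E
```

```text
t 26.88 q [-0.85   0.605  1.569  0.68   1.895 -0.959] p [ 0.5    -0.1256  0.1862] F [-0.68 -0.53 -0.2 ] gap 0.0853
[[-0.001  1.    -0.002]
 [ 0.905 -0.    -0.426]
 [-0.426 -0.002 -0.905]]
free 800 slope deg [ 0.6 -0.9] 0.0987 bar [ 0.4963 -0.0051  0.1298]
A 925 slope deg [-0.1 -0.2] 0.1025 bar [0.5872 0.1424 0.1323]
C 1123 slope deg [ 0.4 -0.8] 0.1027 bar [0.6192 0.2798 0.1323]
free topbar [ 0.4991 -0.0102  0.131 ]
A topbar [0.591  0.1377 0.1347]
C topbar [0.623  0.2744 0.1343]
```

View pics/s13.png

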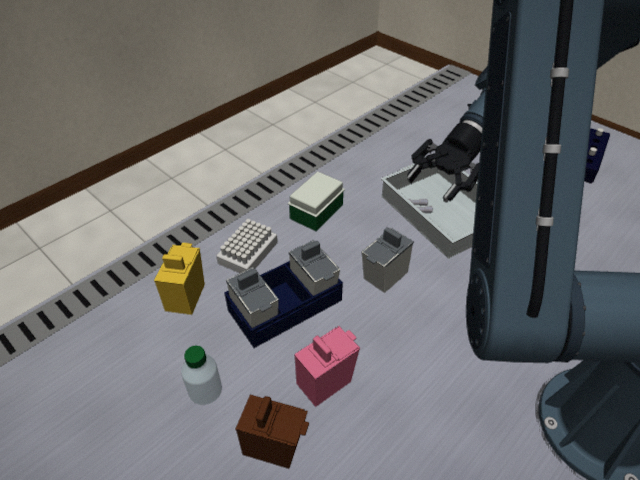

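View pics/t13.png

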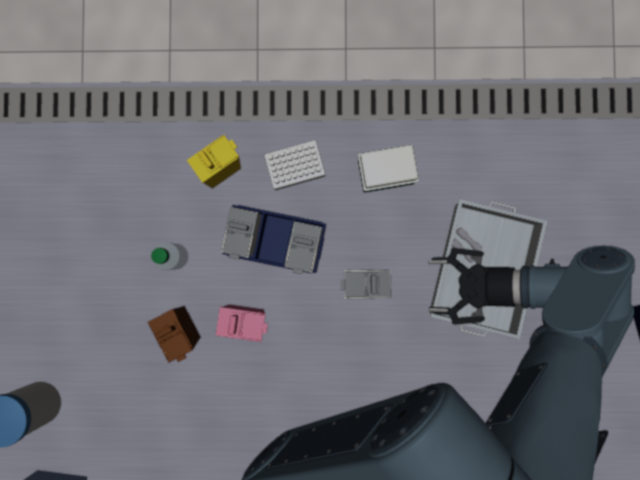

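```bash
python3 - <<'E'
from cell import *
print(hand_in())
E
```

```text
the job is handed in; nothing more can be done
None
```

The emptied pot stands upright on the bench, both its pestles are in the tray, and I handed the job in at about 27 s of the 72 s allowed.

- **Weighing:** I lifted two pots by the bar. The one nearest the tray weighed about 1.7 N, so it was empty and I put it back. The middle one weighed about 3.4 N, so it was loaded. I did not lift the third pot: its being empty rests on the task having one loaded pot, not on a measurement.
- **Emptying:** I set the loaded pot on the open bench and let go, then gripped it afresh across its sides. I tipped it to about 130 degrees with its mouth low over the tray. The held weight fell to about 1.7 N, and two pestles are visible in the tray.
- **Last checks:**
  - **Emptied pot:** it stands at about (0.50, -0.01) m, with its lid within about 1 degree of level, released and the gripper clear.
  - **Other two pots:** they are upright in their cells. The bar of the one I lifted moved about 2 mm; the third did not move measurably.
  - **Bystanders:** they look unmoved in the pictures; I did not measure them.

One reading disagreed: with the pot still in the gripper before the last set-down, a lid-tilt estimate gave 14 degrees in one direction. I put that down to wall points in the depth data. The estimate after release showed the lid level.

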